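# Lock the bench rail and hang up a parts bin

## Robot

A 7-joint arm with a two-finger parallel gripper is mounted at the origin on the work surface. World frame = base frame: x ahead of the robot, y to its left, z up, the work surface at z = 0. Lengths are in m, angles in rad, forces in N, time in s.
With the tool pointing down it reaches from about 0.425 to 0.925 m from the base axis. Payload 6.8 kg.
Tool frame: the origin (TCP) lies midway between the tips of the shut fingers; the grasp point (between the pads) lies 19 mm behind it; x points along the fingers, y is the direction in which the jaws open and shut, and the axes are right-handed (so a half turn about x gives the same grasp; the last joint's range is limited). The gripper opens to 88 mm and grips with 3 to 60 N. Pads are 20 mm wide; open, the fingers measure 115 mm over their backs; the gripper's body (75 mm by 178 mm) begins 61 mm behind the grasp point.
Start: joints at [-1.256, 0.477, 0.022, 1.555, -0.011, 1.109, -0.083], TCP at [0.277, 0.616, 0.223] pointing down, gripper open.
Joint ranges: [-2.96, 2.96], [-0.34, 2.1], [-1.41, 1.46], [0.24, 2.44], [-1.37, 4.51], [0.17, 1.92], [-2.96, 2.96]. Speed limits (rad/s): [2.39, 2.39, 3.14, 3.14, 3.14, 3.14, 3.14].

## Interface

Orientations are given as a rotation vector (axis times angle).
In Python, from workcell import read_state, snapshot, finish_job, trace gives the robot as it stands.
- The arm moves only by the tool play_rows, never from a script. Its argument "increments" is a list of rows, each a list of 7 numbers: the closure in counts, from 0 (fully open) to 255 (shut), then the shift along the tool's x, y, z in m, then the turn, a rotation vector about the tool's x, y, z in degrees. In form: [[gripper, x, y, z, ax, ay, az], ...]. A call has exactly 10 rows; each row shifts and turns the commanded pose from where the row before left it, along the tool's axes as they then stand; what a row does not reach is not made up. A row lasts 1/12 s, in which the tool goes at most 41.7 mm and 7.16 degrees, less where a joint would pass 70% of its speed; a pose out of reach is approached as far as the arm can. A call is refused whole if a number of a shift passes 0.0417 or a number of a turn 7.16, either way. A call with a gripper value outside its range is refused whole. The fingers move at their own pace and stop on an object; "squeeze" is the grip in N (left out, the last holds). Time passes only in rows, so rows that do not move let the fingers close, or fill a call up. It gives the time, the measured TCP pose, the force and the opening at its end, in the units of the state.
- read_state(): the state, without advancing time (a new reading comes with each control period).
- snapshot(name): name is "scene" or "top" or "wrist"; returns a dict with "frame" (420x560x3 uint8, red, green, blue), "depth" (420x560 float32, m along the optical axis (not along the pixel's ray), 0 where there is no reading), "mtx" (3x3 intrinsics, pixels), "distortion" ([k1, k2, p1, p2, k3] as OpenCV has them; the pictures are not rectified), "R" (3x3) and "t" (3): a world point X has camera coordinates R X + t. Camera axes: x right, y down, z forward; pixel columns grow to the right and rows downward; lengths in m; the calibration is good to about 2 mm. A picture is of the moment at which its call begins.
- finish_job(): hands the job in, once; it reports no verdict.
Trained networks look in a picture, given as the dict that the camera call returned (one of the last four; its "shot" number tells which), for a name from the list of things; names that differ only in an ending like _2 or _b are one class to them, and where a whole thing is asked for, a point or a joint stands for the part that bears it (a point fixed in the world has none). Each returns a list of dicts, best first, with "conf" (0 to 1); they miss things now and then, are a little off and sometimes report something else, mostly with a low value. They report only what shows in the picture. A call takes as long as a camera call. They do not tell look-alikes from the thing itself.
- trace(picture, name): "mask" (420x560 bool, what is visible of it) and "bbox" ([centre column, centre row, width, height] in pixels, round what is visible of it).
The state is a dict: "t": time; "joint_pos": joint angles; "qd": joint speeds; "joint_torque": joint torques, N m; "tcp_pos": TCP position; "orientation": TCP orientation; "force": force on the tool from outside, world axes, zero at the start; "moment": the same for the moment, N m; "gripper_width": finger opening in m.
Only numpy, scipy, OpenCV 4.12 (cv2) and the standard library are available. Lean on these libraries where they do the work, as an engineer would, in place of code of your own. Each camera call takes 0.05 s, during which the arm holds its last target.

## Task

First drive the raised wooden wedge in the rail stand's left foot (seen from the robot) fully home, then stand or lay the small slim plastic bottle in the metal bin and let go of it. Next take the steel S-hook out of its wooden block and hang it by its upper curl on the rail, well clear of the posts, and let go; last, hang the loaded bin by the top of its wire handle in the hook's lower curl and leave it hanging still, with the bottle inside. Leave the tape roll and the screwdriver where they lie.

Things in the scene. Friction and masses are not known exactly. Their poses are not given: they have to be found in the camera images.
- rail: Fixed rail stand; origin on the table midway between its posts, x away from the robot, y along the rail. Round steel rail, diameter 14, axis 280 above the table, between posts (diameter 18, 289 tall) at y -170 and +170. Each post stands in a dark wooden foot: x -120 to +50, 50 wide in y, 45 high. The +y foot has the loose wedge; the other foot's wedge is home and fixed.
- rail_mid (a point): Middle of the rail's axis, 280 above the table, axes as rail.
- wedge_top (a point): Centre of the top face of the loose wedge's head, at x = -75, y = +170 of rail. Light wood head 46 (x) x 36 (y) x 14 high, on a tapered shank in the slot of the foot. Height above the table: 89 fully out, 59 home (head seated on the foot).
- wedge (a joint): How far the wedge is driven down, m: 0 fully out, 0.030 fully home (stop). It sits tight: it takes about 10 N straight down to move and stays where it is left. Starts between 0 and 0.008.
- hook_block: Fixed light wooden block 90 (x) x 60 (y) x 34 high holding the S-hook upright in a pocket 56 x 12, 22 deep (floor 12 above the table). Origin under its centre.
- hook: Steel S-hook, an S in its own x-z plane: flat bar 12 wide, 8 thick in y; 142 tall, 52 wide, 0.16 kg. Origin: middle of its underside, z up. Starts upright in the block, origin on the pocket floor, -x towards the robot. Slanting shank from (x -20, z 110) to (x +20, z 32) joins the curls. The upright bar at x -20, z 107 to 125 can be pinched across y from above.
- hook_upper (a point): Seat in the upper curl, where the rail's axis lies when hung: hook x 0, z 123. The curl: centre x 0, z 116, inner radius 14, outer 26; closed on the -x side, arching over to a free tip on +x (x +14 to +26, bar end at z 112), so its mouth faces +x and down: it goes on the rail from the -x side, then down.
- hook_lower (a point): Seat in the lower curl, where the axis of the bin's handle wire lies when hung: hook x 0, z 17. The curl: centre x 0, z 26, inner radius 14, outer 26; closed on the +x side, free tip on -x (x -14 to -26, bar end at z 30), so its mouth faces -x and up: a wire enters over the tip from -x, then down.
- bin: Loose open sheet-metal bin 170 (x) x 90 (y) x 60 high, walls and floor 4 thick, about 0.22 kg. Origin: middle of its underside, z up. A stiff wire handle of diameter 10 (it does not fold) arches over x 0: up at y -43 and +43 to z 90, then slanting in to a level top piece, y -12 to +12, axis at z 118. The short end walls (x -85, +85) can be pinched from above.
- bin_bar (a point): Centre of the top piece of the bin's wire handle: bin x 0, y 0, z 118.
- bottle: Loose slim straight grey plastic bottle 34 in diameter, straight-sided to 82, then a white cap 32 in diameter up to 105, about 0.07 kg, standing upright. Origin under its centre. The only thing on the bench so slim.
- tape: Bystander, leave alone: cardboard tape roll, 90 mm across, 24 mm high, lying flat; origin under its centre.
- screwdriver: Bystander, leave alone: screwdriver lying flat, about 200 mm long, handle towards the robot, under 40 mm high.
Things that resemble listed ones, but are neither listed nor needed, are in the scene too. Of the things that look like the hook, the smallest one is meant. Leave any pink look-alike of the bin alone.

How it is judged:
By the outcome, as a careful person would: the job done as asked, in the order asked, and still so for the second after the job is handed in, with the robot touching nothing.
It also fails if it takes over 72 s, if anything falls off the work surface, if the arm or the gripper's body presses on something with over 40 N, if the wrist force passes 120 N, or if a joint passes its speed limit or range.

## Working session

There is one attempt and no reset: what is moved stays moved. The work goes in short steps, Python scripts to look and compute and a tool call to move; the robot and the scene stay as the last step left them, time stands still between calls to the robot, and variables do not carry over. Pictures are saved under pics/ and viewed, and the job is handed in when it is done.

Besides the shell and the picture viewer there is one more tool, called after "Request:" by a JSON object that holds its "op" and its "data", one argument or row to a line. play_rows: Moves the arm, as the interface text tells. Its arguments: {"type":"object","properties":{"increments":{"type":"array"},"squeeze":{"type":"number"}},"required":["increments"]}

```bash
ls -la; mkdir -p pics; cat > h.py <<'E'
import numpy as np, cv2, json
from workcell import read_state, snapshot, finish_job, trace
from scipy.spatial.transform import Rotation as Rn
def save(p,name): cv2.imwrite('pics/'+name, cv2.cvtColor(p['frame'],cv2.COLOR_RGB2BGR))
def cloud(p):
    h,w=p['depth'].shape
    u,v=np.meshgrid(np.arange(w),np.arange(h))
    pts=cv2.undistortPoints(np.stack([u,v],-1).reshape(-1,1,2).astype(np.float64),p['mtx'],np.array(p['distortion'])).reshape(h,w,2)
    d=p['depth']
    C=np.dstack([pts[...,0]*d,pts[...,1]*d,d])
    X=(C-np.array(p['t']))@np.array(p['R'])
    X[d==0]=np.nan
    return X
def proj(p,X):
    X=np.atleast_2d(X).astype(float)
    r,_=cv2.Rodrigues(np.array(p['R']))
    return cv2.projectPoints(X,r,np.array(p['t'],float),p['mtx'],np.array(p['distortion']))[0].reshape(-1,2)
def st():
    s=read_state()
    print('t',round(s['t'],3),'tcp',np.round(s['tcp_pos'],4),'rv',np.round(s['orientation'],4),'F',np.round(s['force'],1),'w',round(s['gripper_width'],4))
    print('j',np.round(s['joint_pos'],3))
    return s
E
python3 - <<'E'
from h import *
s=st(); print(Rn.from_rotvec(s['orientation']).as_matrix().round(3))
for n in ['scene','top','wrist']:
    p=snapshot(n); save(p,n+'0.png'); np.savez('pics/'+n+'0.npz',**{k:np.array(v) for k,v in p.items()})
    print(n,p['R'],p['t'],p['mtx'])
    for o in ['rail','wedge','hook','hook_block','bin','bottle','tape','screwdriver']:
        for r in trace(p,o): print(n,o,round(r['conf'],2),np.round(r['bbox'],0))
st()
E
```

```text
total 12
drwxr-xr-x  3 agent agent 4096 Dec  7 05:32 .
drwxr-xr-x 23 root  root  4096 Dec  7 05:32 ..
drwxr-xr-x  2 agent agent 4096 Dec  7 05:32 pics
t 0.0 tcp [0.2767 0.615  0.2217] rv [ 0.3302  1.5455 -0.333 ] F [-0.3 -0.9  0.5] w 0.0878
j [-1.256  0.478  0.022  1.556 -0.011  1.109 -0.083]
[[-0.001  0.41   0.912]
 [-0.002  0.912 -0.41 ]
 [-1.    -0.002  0.   ]]
scene [[-0.32830518  0.94455074 -0.00629324]
 [ 0.77407267  0.2652206  -0.5748648 ]
 [-0.54131987 -0.19360252 -0.81822421]] [ 0.1565112  -0.29568192  1.47782426] [[430.86786859   0.         277.39702764]
 [  0.         430.86786859 211.83293018]
 [  0.           0.           1.        ]]
scene rail 0.85 [250. 282. 175. 113.]
scene hook 0.82 [142. 200.  22.  35.]
scene hook 0.59 [159. 166.  37.  44.]
scene hook 0.56 [115. 229.  36.  46.]
scene hook_block 0.88 [150. 215.  31.  31.]
scene bin 0.8 [397. 291.  45.  80.]
scene bin 0.73 [439. 223.  75.  65.]
scene bottle 0.76 [310. 230.  12.  30.]
scene tape 0.58 [343. 262.  31.  32.]
scene screwdriver 0.77 [212. 210.  16.  47.]
top [[ 0.01499985 -0.99972313 -0.01812926]
 [-0.9873
[... 516 characters left out ...]
7.  56.]
top bin 0.72 [183. 206.  39.  59.]
top bottle 0.59 [264. 237.  12.  14.]
top tape 0.74 [230. 229.  33.  28.]
top screwdriver 0.71 [360. 235.  18.  67.]
wrist [[ 4.09888453e-01  9.12135579e-01 -3.77907238e-04]
 [ 8.78797619e-01 -3.94796242e-01  2.68049756e-01]
 [ 2.44348523e-01 -1.10202604e-01 -9.63404996e-01]] [-0.67452475 -0.0333215   0.39172279] [[340.35259632   0.         281.41880541]
 [  0.         340.35259632 208.553153  ]
 [  0.           0.           1.        ]]
wrist bin 0.59 [127. 266. 168.  89.]
wrist bin 0.57 [173. 382.  60.  32.]
t 1.35 tcp [0.277  0.6155 0.2226] rv [ 0.3317  1.5452 -0.3317] F [0.5 0.2 0.1] w 0.0875
j [-1.256  0.477  0.022  1.555 -0.012  1.109 -0.083]
```

View images.

View pics/scene0.png

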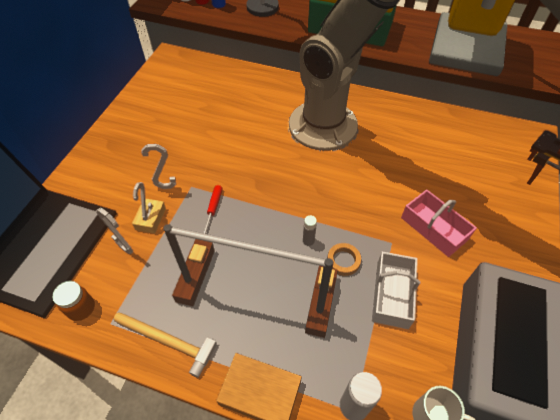

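View pics/top0.png

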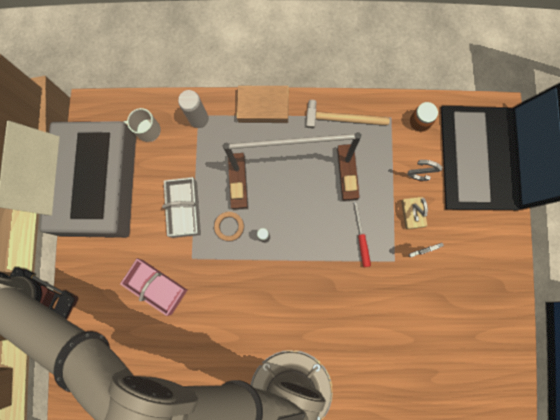

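View pics/wrist0.png

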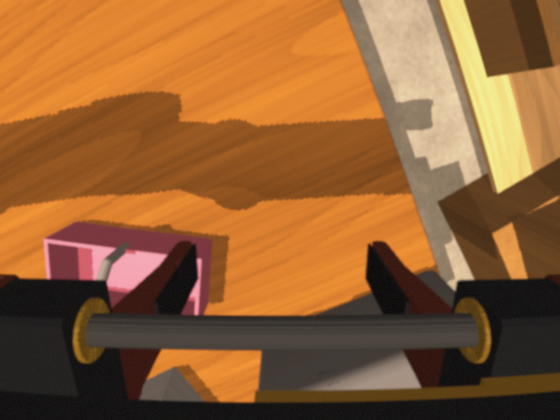

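```bash
cat > m1.py <<'E'
from h import *
L=lambda n:(lambda z:{k:z[k] for k in z.files})(np.load('pics/%s0.npz'%n))
top=L('top'); sc=L('scene')
for nm,p in (('top',top),('scene',sc)):
    X=cloud(p); f=p['frame']
    np.save('pics/%s_X.npy'%nm,X)
    print(nm,'table z',np.nanmedian(X[...,2][(np.abs(X[...,2])<0.02)]), 'invalid',np.isnan(X[...,0]).mean())
    # crops upscale
def crop(p,c,r,w,h,s,name):
    im=p['frame'][r-h//2:r+h//2,c-w//2:c+w//2]
    cv2.imwrite('pics/'+name,cv2.cvtColor(cv2.resize(im,None,fx=s,fy=s,interpolation=cv2.INTER_CUBIC),cv2.COLOR_RGB2BGR))
crop(top,421,212,80,110,6,'c_hook_t.png')
crop(sc,138,200,100,110,6,'c_hook_s.png')
crop(sc,290,270,260,160,3,'c_rail_s.png')
E
python3 m1.py
```

```text
top table z 0.001256120966615224 invalid 0.004098639455782313
scene table z 0.0014181768508322449 invalid 0.003869047619047619
```

View pics/c_hook_t.png

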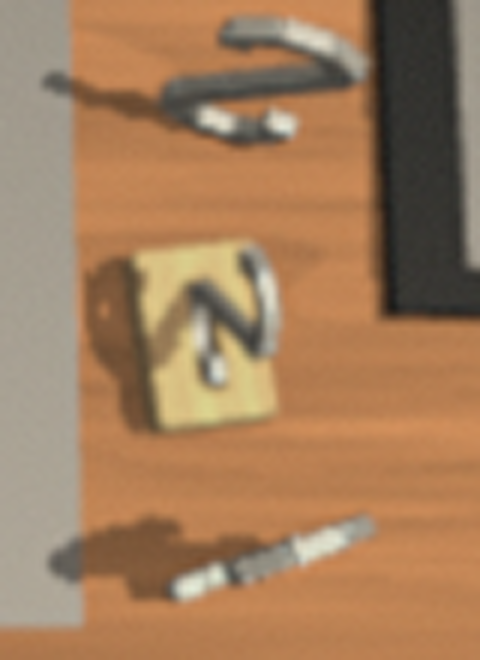

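View pics/c_hook_s.png

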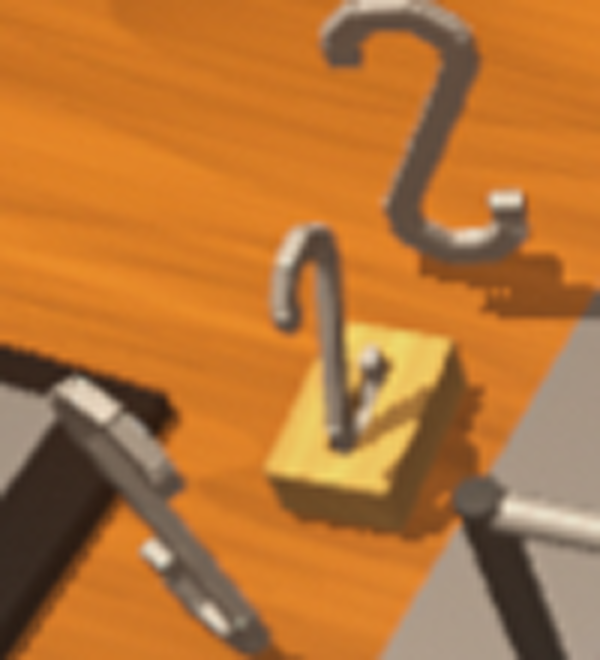

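```bash
cat > m2.py <<'E'
from h import *
def clus(nm,c,r,w,h,z0,z1=0.5):
    X=np.load('pics/%s_X.npy'%nm)[r-h//2:r+h//2,c-w//2:c+w//2].reshape(-1,3)
    m=(X[:,2]>z0)&(X[:,2]<z1); P=X[m]
    return P
def show(lbl,P):
    if len(P)<3: print(lbl,len(P));return
    rc=cv2.minAreaRect((P[:,:2]*1000).astype(np.float32))
    print(lbl,len(P),'mean',P.mean(0).round(4),'min',P.min(0).round(3),'max',P.max(0).round(3),'rect',np.round(rc[0],1),np.round(rc[1],1),round(rc[2],1))
show('bin top',clus('top',183,206,44,66,0.03,0.075)); show('bin sc',clus('scene',397,291,50,86,0.03,0.075))
show('bin handle t',clus('top',183,206,44,66,0.105,0.135)); show('bin handle s',clus('scene',397,291,50,86,0.105,0.135))
show('block t',clus('top',414,215,40,40,0.025,0.042)); show('block s',clus('scene',150,215,40,36,0.025,0.042))
show('hook t',clus('top',418,210,24,34,0.05,0.17)); show('hook s',clus('scene',142,200,24,36,0.05,0.17))
show('hook t up',clus('top',418,210,24,34,0.13,0.17)); show('hook s up',clus('scene',142,200,24,36,0.13,0.17))
show('bottle t',clus('top',263,236,18,20,0.09,0.12)); show('bottle s',clus('scene',310,230,20,40,0.09,0.12))
show('bottle t all',clus('top',263,236,24,24,0.02,0.12)); show('bottle s all',clus('scene',310,230,20,40,0.02,0.12))
show('rail t',clus('top',293,145,120,30,0.255,0.31)); show('rail s',clus('scene',250,248,170,60,0.255,0.31))
show('tape t',clus('top',230,228,40,36,0.012,0.035)); 
show('wedgeL t',clus('top',237,190,26,30,0.07,0.11)); show('wedgeL s',clus('scene',325,275,40,50,0.07,0.11))
show('footL t',clus('top',237,180,30,70,0.03,0.055)); show('footR t',clus('top',347,175,30,70,0.03,0.055))
show('wedgeR t',clus('top',347,183,26,30,0.053,0.075))
E
python3 m2.py
```

```text
bin top 525 mean [0.5445 0.3392 0.0517] min [0.455 0.283 0.03 ] max [0.63  0.392 0.074] rect [541.7 338.2] [172.7  94.6] 6.7
bin sc 932 mean [0.5463 0.3377 0.0503] min [0.454 0.282 0.03 ] max [0.633 0.39  0.075] rect [542.5 335.6] [175.1  94.6] 6.7
bin handle t 80 mean [0.5415 0.3369 0.1172] min [0.533 0.302 0.106] max [0.55  0.373 0.13 ] rect [541.5 337.6] [10.7 71.3] 9.3
bin handle s 125 mean [0.5437 0.3352 0.1174] min [0.536 0.301 0.105] max [0.55  0.369 0.127] rect [543.2 335.1] [11.  68.4] 5.4
block t 450 mean [ 0.5349 -0.3641  0.0342] min [ 0.491 -0.404  0.025] max [ 0.585 -0.335  0.042] rect [ 537.1 -367.8] [88.9 61.3] 8.9
block s 519 mean [ 0.5402 -0.3646  0.0347] min [ 0.486 -0.403  0.025] max [ 0.583 -0.334  0.042] rect [ 535.4 -370.3] [93.4 62.7] 7.6
hook t 140 mean [ 0.5353 -0.366   0.1217] min [ 0.51  -0.376  0.05 ] max [ 0.562 -0.359  0.158] rect [ 536.  -367.3] [52.5 11.4] 9.1
hook s 231 mean [ 0.5375 -0.3679  0.1133] min [ 0.509 -0.376  0.05 ] max [ 0.562 -0.361  0.159] rect [ 536.1 -369.5] [53.1 10.5] 7.8
hook t up 77 mean [ 0.5345 -0.3669  0.1476] min [ 0.51  -0.376
[... 1033 characters left out ...]
 [0.532 0.241 0.032] rect [488.5 194.9] [89.2 87.9] 46.0
wedgeL t 195 mean [0.5872 0.1669 0.0817] min [0.565 0.148 0.071] max [0.612 0.185 0.09 ] rect [588.6 166.5] [46.6 36.5] 1.9
wedgeL s 106 mean [0.5917 0.1676 0.0821] min [0.565 0.147 0.073] max [0.613 0.186 0.086] rect [588.8 166.2] [45.5 35.6] 5.8
footL t 622 mean [0.6253 0.1676 0.045 ] min [0.524 0.139 0.031] max [0.714 0.202 0.055] rect [619.6 170.2] [189.4  58.8] 1.7
footR t 671 mean [ 0.6572 -0.1617  0.0454] min [ 0.572 -0.195  0.03 ] max [ 0.745 -0.132  0.055] rect [ 659.3 -164.9] [171.9  51.3] 5.4
wedgeR t 184 mean [ 0.619  -0.1684  0.0593] min [ 0.583 -0.188  0.053] max [ 0.658 -0.14   0.067] rect [ 619.7 -166.9] [72.2 48.6] 4.6
```

View pics/c_rail_s.png

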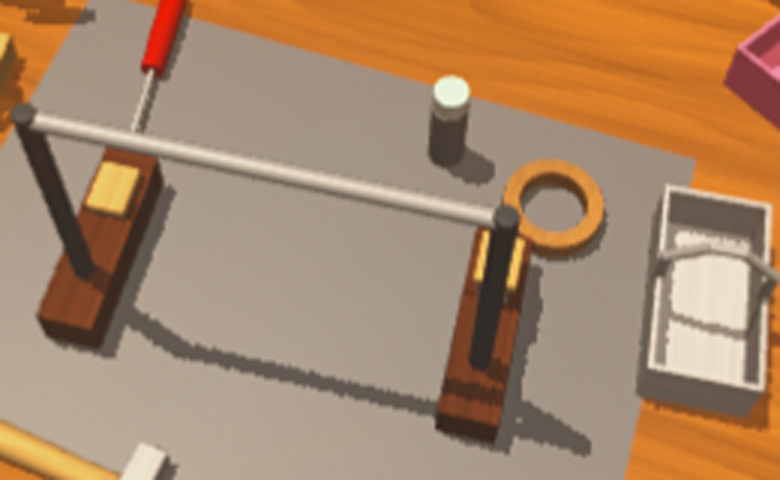

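```bash
cat >> h.py <<'E'
RAIL=np.array([0.6793,0.0040,0.0]); RYAW=np.radians(5.2)
def Rz(a): return Rn.from_euler('z',a).as_matrix()
def railpt(x,y,z): return RAIL+Rz(RYAW)@np.array([x,y,0])+np.array([0,0,z])
def toolR(yaw,tilt=0.0):
    # tool x down (tilt=0) / towards forward (tilt=90deg); jaws along horizontal y at yaw
    f=np.array([np.cos(yaw),np.sin(yaw),0]); l=np.array([-np.sin(yaw),np.cos(yaw),0]); d=np.array([0,0,-1.])
    x=np.cos(tilt)*d+np.sin(tilt)*f
    return np.column_stack([x,l,np.cross(x,l)])
def go(target,R,n,s=None,via=None):
    """print n rows moving straight to target pose"""
    s=s or read_state(); p=np.array(s['tcp_pos']); R0=Rn.from_rotvec(s['orientation'])
    d=np.array(target)-p; w=(R0.inv()*Rn.from_matrix(R)).as_rotvec()
    print('world d',d.round(4),'turn tool deg',np.degrees(w).round(2),'from',p.round(4))
    Rc=R0; 
    for i in range(n):
        sh=Rc.inv().apply(d/n); a=np.degrees(w/n)
        print('[0,%.4f,%.4f,%.4f,%.2f,%.2f,%.2f]'%(*sh,*a)); Rc=Rc*Rn.from_rotvec(w/n)
def here(target,R=None):
    s=read_state(); p=np.array(s['tcp_pos']); R0=Rn.from_rotvec(s['orientation'])
    d=R0.inv().apply(np.array(target)-p)
    print('tcp',p.round(4),'F',np.round(s['force'],1),'w',round(s['gripper_width'],4),'t',round(s['t'],2),'| tool d mm',(d*1000).round(1), 'turn', None if R is None else np.degrees((R0.inv()*Rn.from_matrix(R)).as_rotvec()).round(2))
E
python3 - <<'E'
from h import *
print(railpt(-.075,.17,.08),railpt(-.083,.17,0),toolR(RYAW).round(3))
go(railpt(-.083,.17,.13),toolR(RYAW),20)
E
```

```text
[0.58920113 0.1665029  0.08      ] [0.58123406 0.16577784 0.        ] [[ 0.    -0.091  0.996]
 [ 0.     0.996  0.091]
 [-1.     0.     0.   ]]
world d [ 0.3043 -0.4498 -0.0926] turn tool deg [-29.43  -0.     0.  ] from [0.277  0.6155 0.2226]
[0,0.0046,-0.0143,0.0231,-1.47,-0.00,0.00]
[0,0.0046,-0.0149,0.0227,-1.47,-0.00,0.00]
[0,0.0046,-0.0154,0.0223,-1.47,-0.00,0.00]
[0,0.0046,-0.0160,0.0219,-1.47,-0.00,0.00]
[0,0.0046,-0.0166,0.0215,-1.47,-0.00,0.00]
[0,0.0046,-0.0171,0.0211,-1.47,-0.00,0.00]
[0,0.0046,-0.0176,0.0206,-1.47,-0.00,0.00]
[0,0.0046,-0.0182,0.0202,-1.47,-0.00,0.00]
[0,0.0046,-0.0187,0.0197,-1.47,-0.00,0.00]
[0,0.0046,-0.0192,0.0192,-1.47,-0.00,0.00]
[0,0.0046,-0.0197,0.0187,-1.47,-0.00,0.00]
[0,0.0046,-0.0201,0.0182,-1.47,-0.00,0.00]
[0,0.0046,-0.0206,0.0177,-1.47,-0.00,0.00]
[0,0.0046,-0.0210,0.0172,-1.47,-0.00,0.00]
[0,0.0046,-0.0215,0.0166,-1.47,-0.00,0.00]
[0,0.0046,-0.0219,0.0160,-1.47,-0.00,0.00]
[0,0.0046,-0.0223,0.0155,-1.47,-0.00,0.00]
[0,0.0046,-0.0227,0.0149,-1.47,-0.00,0.00]
[0,0.0046,-0.0231,0.0143,-1.47,-0.00,0.00]
[0,0.0046,-0.0234,0.0137,-1.47,-0.00,0.00]
```

Candidates before the first reach. The pixels are in the top view.
- **Wedge:** the left foot's raised head at (237,190). The right foot's wedge at (350,183) is already home and fixed.
- **Bottle:** the slim white-capped one at (263,236). The wide grey cup at (190,105), the brown jar at (426,115) and the mug at (143,125) only resemble it.
- **Hook:** the one in the wooden block at (421,210), measured 52 mm wide. Larger loose ones lie at (425,171) and (427,250).
- **Bin:** the grey one at (182,206). The pink look-alike is at (154,288).

The crops confirm these choices.

Request:
{"op": "play_rows", "data": {
  "increments": [
    [255,0,-0.0143,0.0231,-1.47,0,0],
    [255,0,-0.0149,0.0227,-1.47,0,0],
    [255,0,-0.0154,0.0223,-1.47,0,0],
    [255,0,-0.016,0.0219,-1.47,0,0],
    [255,0,-0.0166,0.0215,-1.47,0,0],
    [255,0,-0.0171,0.0211,-1.47,0,0],
    [255,0,-0.0176,0.0206,-1.47,0,0],
    [255,0,-0.0182,0.0202,-1.47,0,0],
    [255,0,-0.0187,0.0197,-1.47,0,0],
    [255,0,-0.0192,0.0192,-1.47,0,0]
  ],
  "squeeze": 20
}}

```text
t: 2.18
tcp_pos: [0.4295, 0.3895, 0.2228]
orientation: [0.13, 1.567, -0.129]
force: [-0.6, 0.2, -0.6]
gripper_width: 0.0245
```

Request:
{"op": "play_rows", "data": {
  "increments": [
    [255,0.008,-0.0197,0.0187,-1.47,0,0],
    [255,0.009,-0.0201,0.0182,-1.47,0,0],
    [255,0.009,-0.0206,0.0177,-1.47,0,0],
    [255,0.009,-0.021,0.0172,-1.47,0,0],
    [255,0.009,-0.0215,0.0166,-1.47,0,0],
    [255,0.009,-0.0219,0.016,-1.47,0,0],
    [255,0.009,-0.0223,0.0155,-1.47,0,0],
    [255,0.009,-0.0227,0.0149,-1.47,0,0],
    [255,0.009,-0.0231,0.0143,-1.47,0,0],
    [255,0.009,-0.0234,0.0137,-1.47,0,0]
  ]
}}

```text
t: 3.02
tcp_pos: [0.5817, 0.1646, 0.1334]
orientation: [-0.072, 1.569, 0.072]
force: [-0.1, -0.1, 0.4]
gripper_width: 0.0004
```

```bash
python3 - <<'E'
from h import *
st(); here(railpt(-.083,.17,.095),toolR(RYAW))
p=snapshot('wrist'); save(p,'w1.png')
q=snapshot('scene'); save(q,'s1.png')
print(proj(p,railpt(-.075,.17,.083)))
E
```

```text
t 3.017 tcp [0.5817 0.1646 0.1334] rv [-0.0719  1.5693  0.0721] F [-0.1 -0.1  0.4] w 0.0004
j [-0.435  0.458  0.074  1.816 -0.043  0.869  1.321]
tcp [0.5817 0.1646 0.1334] F [-0.1 -0.1  0.4] w 0.0004 t 3.02 | tool d mm [38.4  1.2 -0.3] turn [ 0.05  0.02 -0.01]
[[283.81426032 239.70084665]]
```

View pics/w1.png

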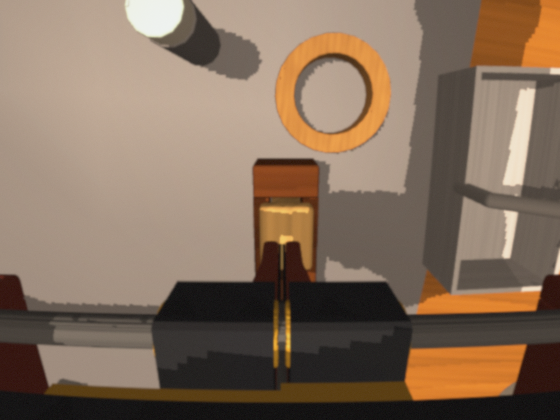

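View pics/s1.png

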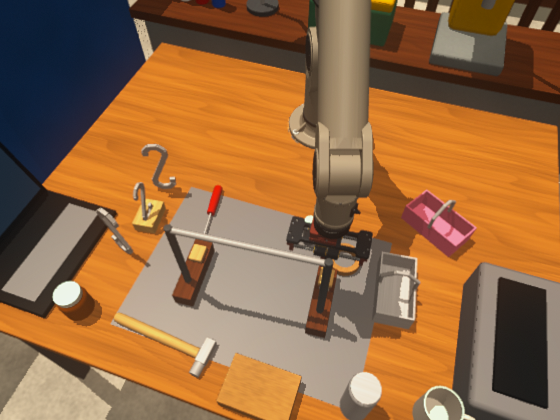

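Request:
{"op": "play_rows", "data": {
  "increments": [
    [255,0.008,0.001,0,0,0,0],
    [255,0.008,0,0,0,0,0],
    [255,0.008,0,0,0,0,0],
    [255,0.008,0,0,0,0,0],
    [255,0.008,0,0,0,0,0],
    [255,0.006,0,0,0,0,0],
    [255,0.005,0,0,0,0,0],
    [255,0.005,0,0,0,0,0],
    [255,0.005,0,0,0,0,0],
    [255,0.004,0,0,0,0,0]
  ]
}}

```text
t: 3.95
tcp_pos: [0.5804, 0.167, 0.069]
orientation: [-0.071, 1.571, 0.071]
force: [-3.4, -0.8, 8.7]
gripper_width: 0.0002
```

Request:
{"op": "play_rows", "data": {
  "increments": [
    [255,0.003,0,0,0,0,0],
    [255,0.003,0,0,0,0,0],
    [255,0.003,0,0,0,0,0],
    [255,0.001,0,0,0,0,0],
    [255,0,0,0,0,0,0],
    [255,0,0,0,0,0,0],
    [255,0,0,0,0,0,0],
    [255,0,0,0,0,0,0],
    [255,0,0,0,0,0,0],
    [255,0,0,0,0,0,0]
  ]
}}

```text
t: 4.78
tcp_pos: [0.5804, 0.1671, 0.0594]
orientation: [-0.071, 1.57, 0.071]
force: [-3.9, -0.8, 8.9]
gripper_width: 0.0007
```

Request:
{"op": "play_rows", "data": {
  "increments": [
    [255,0.0005,0,0,0,0,0],
    [255,0,0,0,0,0,0],
    [255,0.0005,0,0,0,0,0],
    [255,0,0,0,0,0,0],
    [255,0,0,0,0,0,0],
    [255,0,0,0,0,0,0],
    [255,0,0,0,0,0,0],
    [255,0,0,0,0,0,0],
    [255,0,0,0,0,0,0],
    [255,0,0,0,0,0,0]
  ]
}}

```text
t: 5.62
tcp_pos: [0.5804, 0.1671, 0.0593]
orientation: [-0.071, 1.57, 0.071]
force: [-6.6, -1.4, 16.3]
gripper_width: 0.0003
```

Request:
{"op": "play_rows", "data": {
  "increments": [
    [255,0.001,0,0,0,0,0],
    [255,0,0,0,0,0,0],
    [255,0,0,0,0,0,0],
    [255,0,0,0,0,0,0],
    [255,-0.002,0,0,0,0,0],
    [180,-0.008,0,0,0,0,0],
    [120,-0.015,0,0,0,0,0],
    [60,-0.02,0,0,0,0,0],
    [60,-0.02,0,0,0,0,0],
    [60,-0.02,0,0,0,0,0]
  ]
}}

```text
t: 6.45
tcp_pos: [0.5808, 0.1666, 0.1426]
orientation: [-0.071, 1.57, 0.071]
force: [-0.0, -0.1, -0.3]
gripper_width: 0.0303
```

```bash
python3 - <<'E'
from h import *
st()
p=snapshot('wrist'); save(p,'w2.png'); X=cloud(p)
for xr in (-.09,-.082,-.11,.0):
    uv=proj(p,railpt(xr,.17,.059 if -.1<xr<-.05 else .045))[0]; print(xr,uv,X[int(uv[1]),int(uv[0])] if 0<uv[1]<420 else None)
# bottle
r=trace(p,'bottle'); 
for a in r[:2]:
    print(a['conf'],np.round(a['bbox']))
    P=X[a['mask']]; P=P[P[:,2]>.098]; print(len(P),P.mean(0) if len(P) else 0, cv2.minEnclosingCircle((P[:,:2]*1000).astype(np.float32)) if len(P)>3 else 0)
B=np.array([.459,.0857,.056])
go(np.array([.459,.0857,.15]),toolR(RYAW),10)
E
```

```text
t 6.45 tcp [0.5808 0.1666 0.1426] rv [-0.0709  1.5697  0.0707] F [-0.  -0.1 -0.3] w 0.0303
j [-0.44   0.447  0.075  1.809 -0.042  0.887  1.315]
-0.09 [280.78538786 206.03542625] [0.57379257 0.16451601 0.0608427 ]
-0.082 [280.79104649 216.22366564] [0.58152844 0.16521135 0.06092517]
-0.11 [280.80638077 176.45482379] [0.55379061 0.1626585  0.04643961]
0.0 [280.87514419 302.04077486] [0.65629318 0.17190885 0.05774945]
0.97 [172.  35.  97.  68.]
2271 [0.46290384 0.08842266 0.10576562] ((459.4743957519531, 86.84971618652344), 16.099105834960938)
world d [-0.1242 -0.0817  0.0048] turn tool deg [-0.04  0.36 -0.1 ] from [0.5832 0.1674 0.1452]
[0,-0.0006,-0.0070,-0.0131,-0.00,0.04,-0.01]
[0,-0.0006,-0.0070,-0.0131,-0.00,0.04,-0.01]
[0,-0.0006,-0.0070,-0.0131,-0.00,0.04,-0.01]
[0,-0.0005,-0.0070,-0.0131,-0.00,0.04,-0.01]
[0,-0.0005,-0.0070,-0.0131,-0.00,0.04,-0.01]
[0,-0.0005,-0.0070,-0.0131,-0.00,0.04,-0.01]
[0,-0.0005,-0.0070,-0.0131,-0.00,0.04,-0.01]
[0,-0.0005,-0.0070,-0.0131,-0.00,0.04,-0.01]
[0,-0.0005,-0.0070,-0.0131,-0.00,0.04,-0.01]
[0,-0.0005,-0.0070,-0.0131,-0.00,0.04,-0.01]
```

View pics/w2.png

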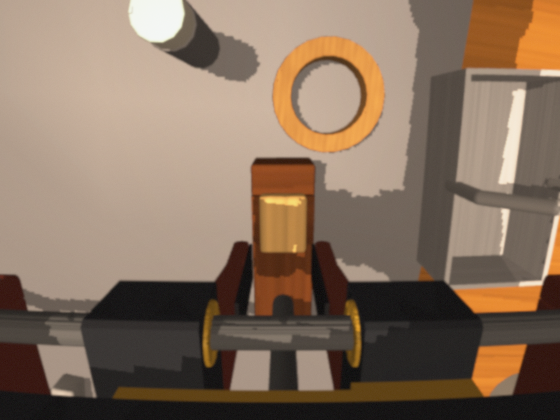

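The wedge is home: its head top reads 14.4 mm above the foot at pixel (283,222), and the push force rose at the stop. The bottle is at (157,20), the tape at (328,95) and the bin on the right. Next is the bottle.

Request:
{"op": "play_rows", "data": {
  "increments": [
    [30,0,-0.007,-0.013,0,0,0],
    [30,0,-0.007,-0.013,0,0,0],
    [30,0,-0.007,-0.013,0,0,0],
    [30,0,-0.007,-0.013,0,0,0],
    [30,0,-0.007,-0.013,0,0,0],
    [30,0,-0.007,-0.013,0,0,0],
    [30,0,-0.007,-0.013,0,0,0],
    [30,0,-0.007,-0.013,0,0,0],
    [30,0,-0.007,-0.013,0,0,0],
    [30,0,-0.006,-0.013,0,0,0]
  ],
  "squeeze": 20
}}

```text
t: 7.38
tcp_pos: [0.4566, 0.0856, 0.1411]
orientation: [-0.071, 1.57, 0.07]
force: [-0.1, -0.2, 0.1]
gripper_width: 0.0776
```

```bash
python3 - <<'E'
from h import *
st(); here([.4595,.0868,.058],toolR(RYAW))
E
```

```text
t 7.383 tcp [0.4566 0.0856 0.1411] rv [-0.0709  1.5704  0.0705] F [-0.1 -0.2  0.1] w 0.0776
j [-0.39   0.239  0.08   2.128 -0.027  0.777  1.368]
tcp [0.4566 0.0856 0.1411] F [-0.1 -0.2  0.1] w 0.0776 t 7.38 | tool d mm [83.  1.  3.] turn [-0.04 -0.04  0.02]
```

Request:
{"op": "play_rows", "data": {
  "increments": [
    [30,0.01,0.001,0.001,0,0,0],
    [30,0.012,0,0.001,0,0,0],
    [30,0.014,0,0.001,0,0,0],
    [30,0.014,0,0,0,0,0],
    [30,0.014,0,0,0,0,0],
    [30,0.012,0,0,0,0,0],
    [30,0.007,0,0,0,0,0],
    [200,0,0,0,0,0,0],
    [200,0,0,0,0,0,0],
    [200,0,0,0,0,0,0]
  ],
  "squeeze": 20
}}

```text
t: 8.22
tcp_pos: [0.461, 0.0877, 0.0589]
orientation: [-0.071, 1.569, 0.071]
force: [0.1, -0.3, 0.0]
gripper_width: 0.0611
```

```bash
python3 - <<'E'
from h import *
st()
E
```

```text
t 8.217 tcp [0.461  0.0877 0.0589] rv [-0.0708  1.569   0.0711] F [ 0.1 -0.3  0. ] w 0.0611
j [-0.377  0.387  0.066  2.175 -0.046  0.58   1.384]
```

Request:
{"op": "play_rows", "data": {
  "increments": [
    [200,0,0,0,0,0,0],
    [200,0,0,0,0,0,0],
    [200,0,0,0,0,0,0],
    [200,0,0,0,0,0,0],
    [200,0,0,0,0,0,0],
    [200,-0.01,0,0,0,0,0],
    [200,-0.025,0,0,0,0,0],
    [200,-0.035,0,0,0,0,0],
    [200,-0.035,0,0,0,0,0],
    [200,-0.035,0,0,0,0,0]
  ]
}}

```text
t: 9.05
tcp_pos: [0.4598, 0.0872, 0.2007]
orientation: [-0.071, 1.57, 0.071]
force: [0.8, 0.3, -0.1]
gripper_width: 0.0339
```

```bash
cat >> h.py <<'E'
BYAW=np.radians(6.7); BIN=np.array([.5423,.337,0])
def binpt(x,y,z): return BIN+Rz(BYAW)@np.array([x,y,0])+np.array([0,0,z])
E
python3 - <<'E'
from h import *
st()
R=toolR(BYAW,-np.radians(45)); print(R.round(3))
# target: base centre of bottle at bin (-45,-12,16+..); grasp pt distance 77 above base along -toolx ; TCP 58 above base
base=binpt(-.048,-.012,.004+.012+.004)
tcp=base-R[:,0]*.058
print('final',tcp,'grasp',tcp-R[:,0]*.019)
pre=tcp+np.array([0,0,.12]); print('pre',pre)
go(pre,R,20)
E
```

```text
t 9.05 tcp [0.4598 0.0872 0.2007] rv [-0.0709  1.5702  0.0707] F [ 0.8  0.3 -0.1] w 0.0339
j [-0.4    0.16   0.088  2.062 -0.018  0.921  1.358]
[[-0.702 -0.117  0.702]
 [-0.082  0.993  0.082]
 [-0.707  0.    -0.707]]
final [0.53675996 0.32426668 0.06101219] grasp [0.55010324 0.32583415 0.07444722]
pre [0.53675996 0.32426668 0.18101219]
world d [ 0.077   0.237  -0.0197] turn tool deg [-1.46 44.96 -0.6 ] from [0.4598 0.0872 0.2007]
[0,0.0010,0.0115,0.0049,-0.07,2.25,-0.03]
[0,0.0008,0.0115,0.0049,-0.07,2.25,-0.03]
[0,0.0006,0.0114,0.0050,-0.07,2.25,-0.03]
[0,0.0004,0.0114,0.0050,-0.07,2.25,-0.03]
[0,0.0002,0.0114,0.0050,-0.07,2.25,-0.03]
[0,-0.0000,0.0114,0.0051,-0.07,2.25,-0.03]
[0,-0.0002,0.0114,0.0051,-0.07,2.25,-0.03]
[0,-0.0004,0.0114,0.0051,-0.07,2.25,-0.03]
[0,-0.0006,0.0114,0.0051,-0.07,2.25,-0.03]
[0,-0.0009,0.0114,0.0051,-0.07,2.25,-0.03]
[0,-0.0011,0.0114,0.0050,-0.07,2.25,-0.03]
[0,-0.0013,0.0114,0.0050,-0.07,2.25,-0.03]
[0,-0.0015,0.0114,0.0050,-0.07,2.25,-0.03]
[0,-0.0017,0.0114,0.0049,-0.07,2.25,-0.03]
[0,-0.0019,0.0114,0.0049,-0.07,2.25,-0.03]
[0,-0.0021,0.0114,0.0048,-0.07,2.25,-0.03]
[0,-0.0022,0.0114,0.0047,-0.07,2.25,-0.03]
[0,-0.0024,0.0113,0.0047,-0.07,2.25,-0.03]
[0,-0.0026,0.0113,0.0046,-0.07,2.25,-0.03]
[0,-0.0028,0.0113,0.0045,-0.07,2.25,-0.03]
```

```bash
python3 - <<'E'
from h import *
t=binpt(-.058,-.006,.19); print(t)
go(t,toolR(BYAW),10)
E
```

```text
[0.48539613 0.32427407 0.19      ]
world d [ 0.0256  0.2371 -0.0107] turn tool deg [-1.54 -0.03  0.01] from [0.4598 0.0872 0.2007]
[0,0.0011,0.0234,0.0047,-0.15,-0.00,0.00]
[0,0.0011,0.0234,0.0047,-0.15,-0.00,0.00]
[0,0.0011,0.0234,0.0048,-0.15,-0.00,0.00]
[0,0.0011,0.0233,0.0049,-0.15,-0.00,0.00]
[0,0.0011,0.0233,0.0049,-0.15,-0.00,0.00]
[0,0.0011,0.0233,0.0050,-0.15,-0.00,0.00]
[0,0.0011,0.0233,0.0051,-0.15,-0.00,0.00]
[0,0.0011,0.0233,0.0051,-0.15,-0.00,0.00]
[0,0.0011,0.0233,0.0052,-0.15,-0.00,0.00]
[0,0.0011,0.0233,0.0052,-0.15,-0.00,0.00]
```

Request:
{"op": "play_rows", "data": {
  "increments": [
    [200,0,0.023,0.005,-0.15,0,0],
    [200,0,0.023,0.005,-0.15,0,0],
    [200,0,0.024,0.005,-0.15,0,0],
    [200,0,0.024,0.005,-0.15,0,0],
    [200,0,0.024,0.005,-0.15,0,0],
    [200,0,0.023,0.005,-0.15,0,0],
    [200,0,0.023,0.005,-0.15,0,0],
    [200,0,0.023,0.005,-0.15,0,0],
    [200,0,0.023,0.005,-0.15,0,0],
    [200,0,0.023,0.005,-0.15,0,0]
  ]
}}

```text
t: 9.88
tcp_pos: [0.4863, 0.3252, 0.1992]
orientation: [-0.092, 1.569, 0.091]
force: [-0.2, -0.4, -0.5]
gripper_width: 0.0337
```

```bash
python3 - <<'E'
from h import *
st(); here(binpt(-.058,-.006,.064),toolR(BYAW))
p=snapshot('wrist'); save(p,'w3.png')
X=cloud(p)
print(proj(p,[binpt(-.085,-.045,.06),binpt(-.085,.045,.06),binpt(.085,.045,.06),binpt(.085,-.045,.06)]))
E
```

```text
t 9.883 tcp [0.4863 0.3252 0.1992] rv [-0.0916  1.5689  0.0912] F [-0.2 -0.4 -0.5] w 0.0337
j [-0.681  0.354 -0.019  1.8    0.008  0.988  0.984]
tcp [0.4863 0.3252 0.1992] F [-0.2 -0.4 -0.5] w 0.0337 t 9.88 | tool d mm [135.2  -0.8  -1. ] turn [-0.03 -0.    0.01]
[[237.35737767 166.89273168]
 [337.9187567  166.9351602 ]
 [330.14595463 330.46135098]
 [243.41144889 330.51921039]]
```

View pics/w3.png

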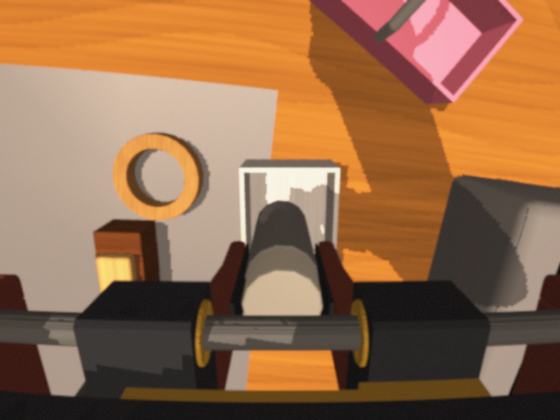

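Request:
{"op": "play_rows", "data": {
  "increments": [
    [200,0.012,0,0,0,0,0],
    [200,0.018,0.001,0,0,0,0],
    [200,0.02,0,0,0,0,0],
    [200,0.02,0,0,0,0,0],
    [200,0.018,0,0,0,0,0],
    [200,0.015,0,0,0,0,0],
    [200,0.012,0,0,0,0,0],
    [200,0.01,0,0,0,0,0],
    [200,0.007,0,0,0,0,0],
    [200,0.0025,0,0,0,0,0]
  ]
}}

```text
t: 10.77
tcp_pos: [0.486, 0.3246, 0.0632]
orientation: [-0.092, 1.57, 0.09]
force: [-0.4, -0.0, -0.2]
gripper_width: 0.0336
```

```bash
python3 - <<'E'
from h import *
st()
E
```

```text
t 10.767 tcp [0.486  0.3246 0.0632] rv [-0.092   1.5699  0.0904] F [-0.4 -0.  -0.2] w 0.0336
j [-0.678  0.526 -0.023  1.9    0.018  0.718  0.976]
```

Request:
{"op": "play_rows", "data": {
  "increments": [
    [120,0,0,0,0,0,0],
    [120,0,0,0,0,0,0],
    [120,0,0,0,0,0,0],
    [120,-0.01,0,0,0,0,0],
    [120,-0.02,0,0,0,0,0],
    [120,-0.025,0,0,0,0,0],
    [120,-0.015,0,0,0,0,0],
    [255,0,0,-0.012,0,0,0],
    [255,0,0,-0.012,0,0,0],
    [255,0,0,-0.012,0,0,0]
  ]
}}

```text
t: 11.6
tcp_pos: [0.4498, 0.3212, 0.1349]
orientation: [-0.091, 1.568, 0.092]
force: [-0.4, -0.1, -0.1]
gripper_width: 0.0298
```

```bash
python3 - <<'E'
from h import *
st(); here(binpt(-.092,-.006,.085),toolR(BYAW))
p=snapshot('scene'); save(p,'s2.png')
p=snapshot('wrist'); save(p,'w4.png')
E
```

```text
t 11.6 tcp [0.4498 0.3212 0.1349] rv [-0.0909  1.5682  0.0919] F [-0.4 -0.1 -0.1] w 0.0298
j [-0.708  0.38  -0.031  1.932  0.015  0.828  0.94 ]
tcp [0.4498 0.3212 0.1349] F [-0.4 -0.1 -0.1] w 0.0298 t 11.6 | tool d mm [49.9 -1.1  1.7] turn [-0.03  0.04 -0.03]
```

View pics/w4.png

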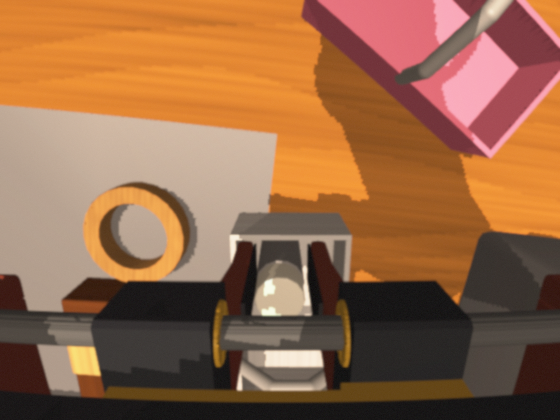

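View pics/s2.png

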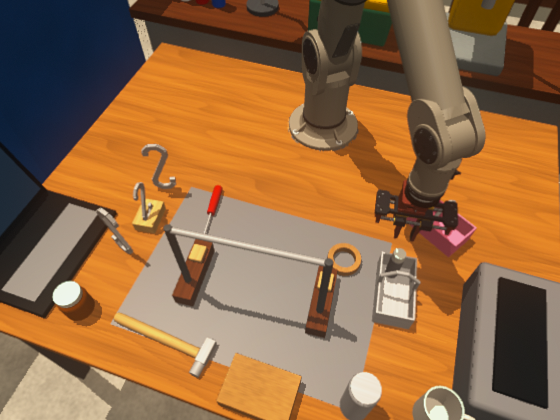

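Scene view (398,255) and wrist view (282,285) both show the bottle standing in the grey bin on the robot side. I'll tip it over towards +x so it lies below the rim, clear of the hook later.

Request:
{"op": "play_rows", "data": {
  "increments": [
    [255,0.01,0,0,0,0,0],
    [255,0.013,0,0,0,0,0],
    [255,0.013,0,0,0,0,0],
    [255,0.012,0,0,0,0,0],
    [255,0.002,0,0.002,0,0,0],
    [255,0,0,0.006,0,0,0],
    [255,0,0,0.006,0,0,0],
    [255,0,0,0.006,0,0,0],
    [255,0,0,0.006,0,0,0],
    [255,0,0,0.006,0,0,0]
  ]
}}

```text
t: 12.53
tcp_pos: [0.4837, 0.3252, 0.0848]
orientation: [-0.091, 1.568, 0.092]
force: [0.3, 0.6, 0.2]
gripper_width: 0.0004
```

Request:
{"op": "play_rows", "data": {
  "increments": [
    [255,0,0,0.006,0,0,0],
    [255,0,0,0.006,0,0,0],
    [255,0,0,0.006,0,0,0],
    [255,0,0,0.003,0,0,0],
    [255,0,0,0,0,0,0],
    [255,-0.01,0,0,0,0,0],
    [255,-0.02,0,0,0,0,0],
    [255,-0.03,0,-0.005,0,0,0],
    [255,-0.03,0,-0.005,0,0,0],
    [200,-0.03,0,-0.005,0,0,0]
  ]
}}

```text
t: 13.37
tcp_pos: [0.4875, 0.3255, 0.206]
orientation: [-0.092, 1.569, 0.092]
force: [1.4, 0.6, 0.1]
gripper_width: 0.0043
```

```bash
python3 - <<'E'
from h import *
st()
p=snapshot('scene'); save(p,'s3.png')
p=snapshot('wrist'); save(p,'w5.png')
E
```

```text
t 13.367 tcp [0.4875 0.3255 0.206 ] rv [-0.0919  1.5693  0.0916] F [1.4 0.6 0.1] w 0.0043
j [-0.677  0.349 -0.022  1.79   0.009  1.003  0.985]
```

View pics/w5.png

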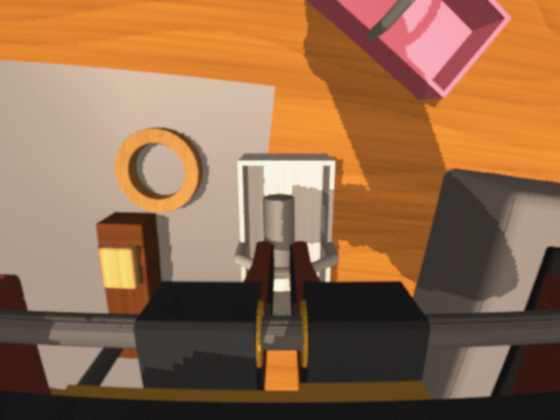

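View pics/s3.png

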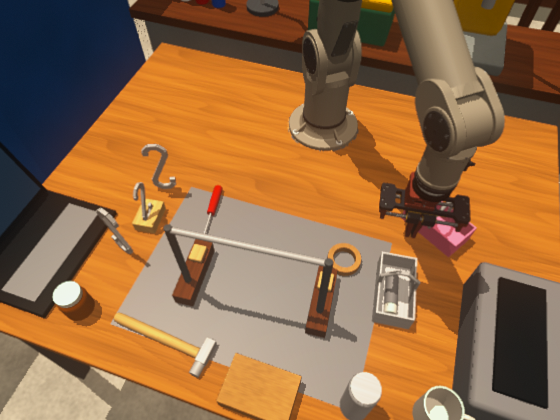

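```bash
cat >> h.py <<'E'
HK=np.array([.536,-.3685,.012]); HYAW=np.radians(8.0)
def hookpt(x,y,z): return HK+Rz(HYAW)@np.array([x,y,0])+np.array([0,0,z])
E
python3 - <<'E'
from h import *
t=hookpt(-.06,0,0); t[2]=.205; print(t)
go(t,toolR(HYAW),20)
E
```

```text
[ 0.47658392 -0.37685039  0.205     ]
world d [-0.0132 -0.7046 -0.0052] turn tool deg [-1.28  0.43 -0.29] from [0.4898 0.3277 0.2102]
[0,0.0000,-0.0349,-0.0048,-0.06,0.02,-0.01]
[0,0.0001,-0.0349,-0.0048,-0.06,0.02,-0.01]
[0,0.0001,-0.0349,-0.0049,-0.06,0.02,-0.01]
[0,0.0001,-0.0349,-0.0049,-0.06,0.02,-0.01]
[0,0.0001,-0.0349,-0.0049,-0.06,0.02,-0.01]
[0,0.0001,-0.0349,-0.0050,-0.06,0.02,-0.01]
[0,0.0001,-0.0349,-0.0050,-0.06,0.02,-0.01]
[0,0.0001,-0.0349,-0.0051,-0.06,0.02,-0.01]
[0,0.0001,-0.0349,-0.0051,-0.06,0.02,-0.01]
[0,0.0001,-0.0349,-0.0051,-0.06,0.02,-0.01]
[0,0.0002,-0.0349,-0.0052,-0.06,0.02,-0.01]
[0,0.0002,-0.0348,-0.0052,-0.06,0.02,-0.01]
[0,0.0002,-0.0348,-0.0052,-0.06,0.02,-0.01]
[0,0.0002,-0.0348,-0.0053,-0.06,0.02,-0.01]
[0,0.0002,-0.0348,-0.0053,-0.06,0.02,-0.01]
[0,0.0002,-0.0348,-0.0054,-0.06,0.02,-0.01]
[0,0.0002,-0.0348,-0.0054,-0.06,0.02,-0.01]
[0,0.0002,-0.0348,-0.0054,-0.06,0.02,-0.01]
[0,0.0002,-0.0348,-0.0055,-0.06,0.02,-0.01]
[0,0.0002,-0.0348,-0.0055,-0.06,0.02,-0.01]
```

```bash
cat > m3.py <<'E'
exec(open('m2.py').read().split("show('bin top'")[0])
show('bighook t',clus('top',427,252,44,24,0.03,.4)); show('bighook s',clus('scene',159,160,44,40,0.03,.4))
show('bighook2 t',clus('top',425,171,44,30,0.03,.4)); show('bighook2 s',clus('scene',115,229,44,50,0.03,.4))
E
python3 m3.py
```

```text
bighook t 136 mean [ 0.415  -0.3697  0.1506] min [ 0.402 -0.408  0.031] max [ 0.434 -0.345  0.191] rect [ 417.6 -377.1] [11.1 67. ] 20.3
bighook s 371 mean [ 0.4184 -0.3767  0.1352] min [ 0.4   -0.413  0.038] max [ 0.435 -0.347  0.19 ] rect [ 418.4 -380.1] [14.8 67.8] 22.6
bighook2 t 315 mean [ 0.6506 -0.3806  0.1265] min [ 0.637 -0.414  0.03 ] max [ 0.667 -0.348  0.192] rect [ 651.8 -381.7] [68.8 14.3] 72.8
bighook2 s 442 mean [ 0.6491 -0.3809  0.1159] min [ 0.556 -0.417  0.03 ] max [ 0.668 -0.351  0.19 ] rect [ 612.  -374.3] [68. 98.] 76.6
```

```bash
python3 - <<'E'
from h import *
t=hookpt(.045,0,0); t[2]=.23; print(t)
go(t,toolR(HYAW),20)
E
```

```text
[ 0.58056206 -0.36223721  0.23      ]
world d [ 0.0908 -0.6899  0.0198] turn tool deg [-1.28  0.43 -0.29] from [0.4898 0.3277 0.2102]
[0,-0.0012,-0.0348,0.0005,-0.06,0.02,-0.01]
[0,-0.0012,-0.0348,0.0004,-0.06,0.02,-0.01]
[0,-0.0011,-0.0348,0.0004,-0.06,0.02,-0.01]
[0,-0.0011,-0.0348,0.0004,-0.06,0.02,-0.01]
[0,-0.0011,-0.0348,0.0003,-0.06,0.02,-0.01]
[0,-0.0011,-0.0348,0.0003,-0.06,0.02,-0.01]
[0,-0.0011,-0.0348,0.0002,-0.06,0.02,-0.01]
[0,-0.0011,-0.0348,0.0002,-0.06,0.02,-0.01]
[0,-0.0011,-0.0348,0.0002,-0.06,0.02,-0.01]
[0,-0.0011,-0.0348,0.0001,-0.06,0.02,-0.01]
[0,-0.0011,-0.0348,0.0001,-0.06,0.02,-0.01]
[0,-0.0011,-0.0348,0.0000,-0.06,0.02,-0.01]
[0,-0.0011,-0.0348,0.0000,-0.06,0.02,-0.01]
[0,-0.0011,-0.0348,-0.0000,-0.06,0.02,-0.01]
[0,-0.0010,-0.0348,-0.0001,-0.06,0.02,-0.01]
[0,-0.0010,-0.0348,-0.0001,-0.06,0.02,-0.01]
[0,-0.0010,-0.0348,-0.0001,-0.06,0.02,-0.01]
[0,-0.0010,-0.0348,-0.0002,-0.06,0.02,-0.01]
[0,-0.0010,-0.0348,-0.0002,-0.06,0.02,-0.01]
[0,-0.0010,-0.0348,-0.0003,-0.06,0.02,-0.01]
```

Request:
{"op": "play_rows", "data": {
  "increments": [
    [120,-0.001,-0.02,0,-0.06,0,0],
    [120,-0.001,-0.035,0,-0.06,0,0],
    [120,-0.001,-0.037,0,-0.06,0,0],
    [120,-0.001,-0.037,0,-0.06,0,0],
    [120,-0.001,-0.037,0,-0.06,0,0],
    [120,-0.001,-0.037,0,-0.06,0,0],
    [120,-0.001,-0.037,0,-0.06,0,0],
    [120,-0.001,-0.037,0,-0.06,0,0],
    [120,-0.001,-0.037,0,-0.06,0,0],
    [120,-0.001,-0.037,0,-0.06,0,0]
  ]
}}

```text
t: 14.3
tcp_pos: [0.5303, -0.0244, 0.2143]
orientation: [-0.1, 1.569, 0.1]
force: [-0.0, 0.5, -0.6]
gripper_width: 0.0465
```

Request:
{"op": "play_rows", "data": {
  "increments": [
    [120,-0.001,-0.037,0,-0.06,0,0],
    [120,-0.001,-0.037,0,-0.06,0,0],
    [120,-0.001,-0.037,0,-0.06,0,0],
    [120,-0.001,-0.037,0,-0.06,0,0],
    [120,-0.001,-0.037,0,-0.06,0,0],
    [120,-0.001,-0.037,0,-0.06,0,0],
    [120,-0.001,-0.037,0,-0.06,0,0],
    [120,-0.001,-0.037,0,-0.06,0,0],
    [120,-0.001,-0.031,0,-0.06,0,0],
    [120,-0.001,-0.016,0,-0.06,0,0]
  ]
}}

```text
t: 15.13
tcp_pos: [0.5744, -0.3674, 0.2239]
orientation: [-0.106, 1.569, 0.104]
force: [0.6, -0.6, 0.0]
gripper_width: 0.0464
```

```bash
python3 - <<'E'
from h import *
st(); 
p=snapshot('wrist'); save(p,'w6.png'); X=cloud(p)
np.savez('pics/w6.npz',**{k:np.array(v) for k,v in p.items()})
uv=proj(p,[hookpt(-.02,0,.13),hookpt(0,0,.142),hookpt(-.045,-.03,.022),hookpt(-.045,.03,.022)]); print(uv.round(0))
r=trace(p,'hook')
for a in r: print(a['conf'],np.round(a['bbox']))
E
```

```text
t 15.133 tcp [ 0.5744 -0.3674  0.2239] rv [-0.1062  1.5694  0.1035] F [ 0.6 -0.6  0. ] w 0.0464
j [ 0.29   0.496  0.271  1.55  -0.14   1.115  2.295]
[[288. 137.]
 [288. 167.]
 [256. 105.]
 [316. 105.]]
0.91 [287. 160.  13.  72.]
0.85 [261. 274.  62.  85.]
0.72 [292.  21.  75.  40.]
```

View pics/w6.png

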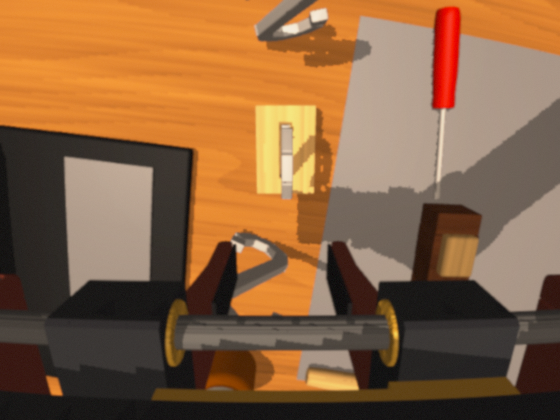

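```bash
python3 - <<'E'
from h import *
z=np.load('pics/w6.npz'); p={k:z[k] for k in z.files}; X=cloud(p)
P=X[105:205,275:300].reshape(-1,3); P=P[P[:,2]>.125]
Q=(P-HK)@Rz(HYAW); print(len(P),Q.min(0).round(4),Q.max(0).round(4),Q.mean(0).round(4))
rc=cv2.minAreaRect((P[:,:2]*1000).astype(np.float32)); print(rc)
t=hookpt(-.023,0,0); t[2]=.17; here(t,toolR(HYAW))
s=read_state(); print(s['t'])
E
```

```text
839 [-0.026  -0.005   0.1216] [0.0258 0.0031 0.1453] [-0.0025 -0.001   0.1388]
((536.0580444335938, -369.41778564453125), (51.77994918823242, 7.9630279541015625), 7.671851634979248)
tcp [ 0.5743 -0.3666  0.2238] F [ 0.9 -0.6  0.3] w 0.0464 t 15.23 | tool d mm [ 53.9   3.1 -61.2] turn [-0.4  -0.07  0.09]
15.2333
```

Request:
{"op": "play_rows", "data": {
  "increments": [
    [120,0,0.001,-0.012,-0.4,0,0],
    [120,0,0.001,-0.016,0,0,0],
    [120,0,0,-0.017,0,0,0],
    [120,0,0,-0.016,0,0,0],
    [120,0.014,0,0,0,0,0],
    [120,0.018,0,0,0,0,0],
    [120,0.018,0,0,0,0,0],
    [120,0.018,0,0,0,0,0],
    [120,0.014,0,0,0,0,0],
    [120,0.008,0,0,0,0,0]
  ]
}}

```text
t: 16.07
tcp_pos: [0.5146, -0.3667, 0.1322]
orientation: [-0.113, 1.57, 0.117]
force: [-0.3, 0.2, -1.7]
gripper_width: 0.0465
```

```bash
python3 - <<'E'
from h import *
HK[1]=-.3694
t=hookpt(-.023,0,0); t[2]=.109; here(t,toolR(HYAW))
E
```

```text
tcp [ 0.5146 -0.3667  0.1322] F [-0.3  0.2 -1.7] w 0.0465 t 16.07 | tool d mm [23.2 -5.7 -2.2] turn [ 0.39 -0.11 -0.17]
```

Request:
{"op": "play_rows", "data": {
  "increments": [
    [120,0,0,0,0,0,0],
    [120,0,0,0,0,0,0],
    [120,0,0,0,0,0,0],
    [120,0,0,0,0,0,0],
    [120,0,0,0,0,0,0],
    [120,0,0,0,0,0,0],
    [120,0,0,0,0,0,0],
    [120,0,0,0,0,0,0],
    [120,0,0,0,0,0,0],
    [120,0,0,0,0,0,0]
  ]
}}

```text
t: 16.9
tcp_pos: [0.5151, -0.3695, 0.1341]
orientation: [-0.113, 1.568, 0.113]
force: [-0.3, -0.3, -0.8]
gripper_width: 0.0467
```

```bash
python3 - <<'E'
from h import *
st()
HK[1]=-.3694
t=hookpt(-.023,0,0); t[2]=.109; here(t,toolR(HYAW))
p=snapshot('wrist'); save(p,'w7.png')
E
```

```text
t 16.9 tcp [ 0.5151 -0.3695  0.1341] rv [-0.1133  1.5678  0.1134] F [-0.3 -0.3 -0.8] w 0.0467
j [ 0.339  0.51   0.252  1.752 -0.156  0.899  2.373]
tcp [ 0.5151 -0.3695  0.1341] F [-0.3 -0.3 -0.8] w 0.0467 t 16.9 | tool d mm [25.1 -2.8 -2.3] turn [ 0.27 -0.   -0.  ]
```

View pics/w7.png

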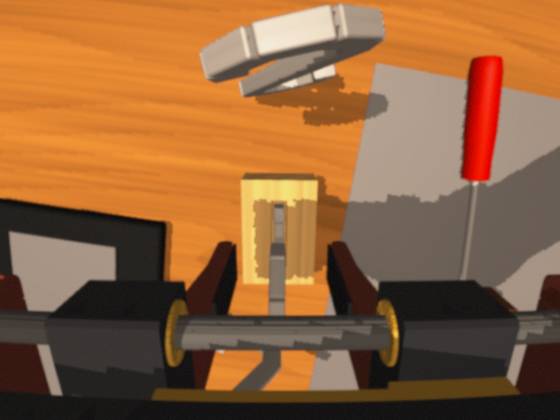

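Request:
{"op": "play_rows", "data": {
  "increments": [
    [120,0.008,-0.0028,-0.002,0.2,0,0],
    [120,0.009,0,0,0,0,0],
    [120,0.008,0,0,0,0,0],
    [120,0,0,0,0,0,0],
    [120,0,0,0,0,0,0],
    [255,0,0,0,0,0,0],
    [255,0,0,0,0,0,0],
    [255,0,0,0,0,0,0],
    [255,0,0,0,0,0,0],
    [255,0,0,0,0,0,0]
  ],
  "squeeze": 55
}}

```text
t: 17.78
tcp_pos: [0.5137, -0.3727, 0.1094]
orientation: [-0.111, 1.568, 0.111]
force: [0.7, 0.7, 0.1]
gripper_width: 0.0164
```

Request:
{"op": "play_rows", "data": {
  "increments": [
    [255,0,0,0,0,0,0],
    [255,0,0,0,0,0,0],
    [255,0,0,0,0,0,0],
    [255,0,0,0,0,0,0],
    [255,0,0,0,0,0,0],
    [255,-0.004,0,0,0,0,0],
    [255,-0.008,0,0,0,0,0],
    [255,-0.01,0,0,0,0,0],
    [255,-0.015,0,0,0,0,0],
    [255,-0.015,0,0,0,0,0]
  ]
}}

```text
t: 18.62
tcp_pos: [0.5134, -0.3726, 0.1623]
orientation: [-0.111, 1.568, 0.111]
force: [-0.3, -0.1, -2.2]
gripper_width: 0.0081
```

```bash
python3 - <<'E'
from h import *
st()
p=snapshot('wrist'); save(p,'w8.png')
p=snapshot('scene'); save(p,'s4.png')
E
```

```text
t 18.617 tcp [ 0.5134 -0.3726  0.1623] rv [-0.1106  1.5683  0.1106] F [-0.3 -0.1 -2.2] w 0.0081
j [ 0.337  0.479  0.262  1.73  -0.147  0.953  2.368]
```

View pics/s4.png

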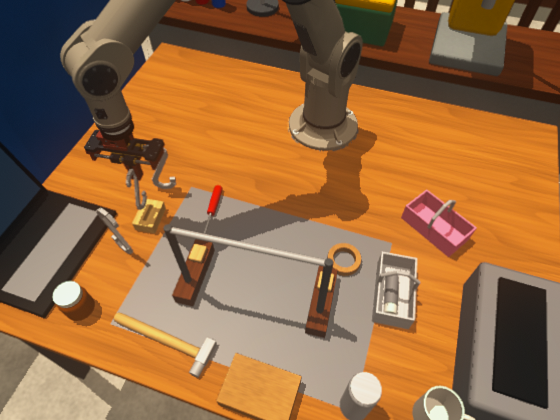

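```bash
python3 - <<'E'
from h import *
t=railpt(-.0975,0,.279); print(t)
go(t,toolR(RYAW),17)
E
```

```text
[ 0.58220127 -0.00483668  0.279     ]
world d [0.0671 0.3691 0.1145] turn tool deg [2.86 0.25 0.19] from [ 0.5151 -0.3739  0.1645]
[0,-0.0068,0.0209,0.0070,0.17,0.01,0.01]
[0,-0.0068,0.0209,0.0069,0.17,0.01,0.01]
[0,-0.0068,0.0210,0.0069,0.17,0.01,0.01]
[0,-0.0068,0.0210,0.0068,0.17,0.01,0.01]
[0,-0.0068,0.0210,0.0067,0.17,0.01,0.01]
[0,-0.0068,0.0210,0.0067,0.17,0.01,0.01]
[0,-0.0068,0.0210,0.0066,0.17,0.01,0.01]
[0,-0.0068,0.0211,0.0065,0.17,0.01,0.01]
[0,-0.0068,0.0211,0.0065,0.17,0.01,0.01]
[0,-0.0068,0.0211,0.0064,0.17,0.01,0.01]
[0,-0.0068,0.0211,0.0063,0.17,0.01,0.01]
[0,-0.0068,0.0211,0.0063,0.17,0.01,0.01]
[0,-0.0067,0.0212,0.0062,0.17,0.01,0.01]
[0,-0.0067,0.0212,0.0062,0.17,0.01,0.01]
[0,-0.0067,0.0212,0.0061,0.17,0.01,0.01]
[0,-0.0067,0.0212,0.0060,0.17,0.01,0.01]
[0,-0.0067,0.0212,0.0060,0.17,0.01,0.01]
```

View pics/w8.png

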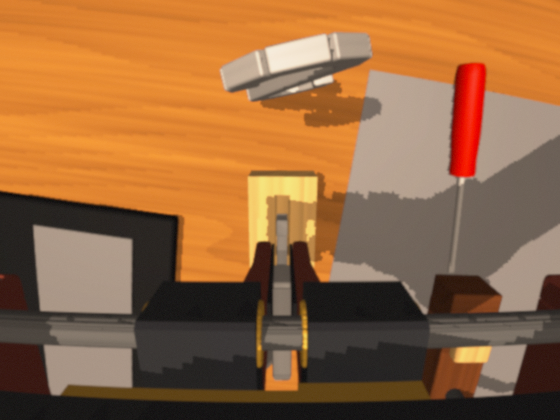

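Request:
{"op": "play_rows", "data": {
  "increments": [
    [255,-0.008,0.01,0.004,0.17,0,0],
    [255,-0.01,0.018,0.006,0.17,0,0],
    [255,-0.01,0.021,0.007,0.17,0,0],
    [255,-0.01,0.021,0.007,0.17,0,0],
    [255,-0.01,0.021,0.007,0.17,0,0],
    [255,-0.01,0.021,0.007,0.17,0,0],
    [255,-0.01,0.021,0.0065,0.17,0,0],
    [255,-0.01,0.021,0.0065,0.17,0,0],
    [255,-0.01,0.021,0.0065,0.17,0,0],
    [255,-0.01,0.021,0.0065,0.17,0,0]
  ]
}}

```text
t: 19.55
tcp_pos: [0.5518, -0.1679, 0.2592]
orientation: [-0.087, 1.57, 0.088]
force: [0.3, 0.3, -1.6]
gripper_width: 0.008
```

```bash
python3 - <<'E'
from h import *
t=railpt(-.0975,0,.279); go(t,toolR(RYAW),8)
E
```

```text
world d [0.0304 0.163  0.0198] turn tool deg [ 1.2  -0.07 -0.04] from [ 0.5518 -0.1679  0.2592]
[0,-0.0025,0.0198,0.0060,0.15,-0.01,-0.00]
[0,-0.0025,0.0198,0.0060,0.15,-0.01,-0.00]
[0,-0.0025,0.0199,0.0059,0.15,-0.01,-0.00]
[0,-0.0025,0.0199,0.0059,0.15,-0.01,-0.00]
[0,-0.0025,0.0199,0.0058,0.15,-0.01,-0.00]
[0,-0.0025,0.0199,0.0058,0.15,-0.01,-0.00]
[0,-0.0025,0.0199,0.0057,0.15,-0.01,-0.00]
[0,-0.0025,0.0199,0.0057,0.15,-0.01,-0.00]
```

Request:
{"op": "play_rows", "data": {
  "increments": [
    [255,-0.0025,0.021,0.006,0.15,0,0],
    [255,-0.0025,0.021,0.006,0.15,0,0],
    [255,-0.0025,0.021,0.006,0.15,0,0],
    [255,-0.0025,0.021,0.006,0.15,0,0],
    [255,-0.0025,0.021,0.006,0.15,0,0],
    [255,-0.002,0.02,0.006,0.15,0,0],
    [255,-0.002,0.016,0.005,0,0,0],
    [255,-0.001,0.008,0.003,0,0,0],
    [255,0,0,0,0,0,0],
    [255,0,0,0,0,0,0]
  ]
}}

```text
t: 20.38
tcp_pos: [0.5803, -0.0175, 0.2763]
orientation: [-0.076, 1.57, 0.075]
force: [0.5, 0.1, -1.5]
gripper_width: 0.0076
```

```bash
cat > m4.py <<'E'
from h import *
import sys
st(); here(railpt(-.0975,0,.279),toolR(RYAW))
p=snapshot('scene'); save(p,sys.argv[1]+'.png'); X=cloud(p); np.savez('pics/%s.npz'%sys.argv[1],**{k:np.array(v) for k,v in p.items()})
c=X-RAIL; Q=c@Rz(RYAW)
uv=proj(p,railpt(0,0,.28))[0]; print('railmid px',uv)
m=(np.abs(Q[...,1])>.06)&(np.abs(Q[...,1])<.14)&(Q[...,2]>.265)&(Q[...,2]<.3)&(np.abs(Q[...,0])<.03)
P=Q[m]; A=np.polyfit(P[:,1],P[:,0],1); print('rail x in rail frame: slope deg',np.degrees(A[0]),'off',A[1], 'z max',np.percentile(P[:,2],95),'z med',np.median(P[:,2]))
s=read_state(); T=(np.array(s['tcp_pos'])-RAIL)@Rz(RYAW); print('TCP rail frame',T.round(4))
m=(np.abs(Q[...,1]-T[1])<.012)&(Q[...,2]>.19)&(Q[...,2]<T[2]+.05)&(Q[...,0]>T[0]-.0)&(Q[...,0]<T[0]+.06)
P=Q[m]; 
if len(P): print('hook pts rel TCP',len(P),(P.min(0)-T).round(4),(P.max(0)-T).round(4))
r=int(uv[1]);cc=int(uv[0]); im=p['frame'][max(r-60,0):r+80,cc-80:cc+80]
cv2.imwrite('pics/%s_c.png'%sys.argv[1],cv2.cvtColor(cv2.resize(im,None,fx=4,fy=4,interpolation=cv2.INTER_CUBIC),cv2.COLOR_RGB2BGR))
E
python3 m4.py s5
```

```text
t 20.383 tcp [ 0.5803 -0.0175  0.2763] rv [-0.0758  1.5704  0.075 ] F [ 0.5  0.1 -1.5] w 0.0076
j [-0.204  0.275  0.157  1.732 -0.046  1.139  1.633]
tcp [ 0.5803 -0.0175  0.2763] F [ 0.5  0.1 -1.5] w 0.0076 t 20.38 | tool d mm [-2.7 12.4  3.1] turn [ 0.3  -0.06  0.02]
railmid px [245.82068861 246.22657849]
rail x in rail frame: slope deg -0.010972955182780422 off 0.0015051713755764493 z max 0.2894215038529469 z med 0.28637192467876216
TCP rail frame [-0.1007 -0.0134  0.2763]
hook pts rel TCP 396 [ 0.0003 -0.0117 -0.0859] [0.0497 0.012  0.0498]
```

View pics/s5_c.png

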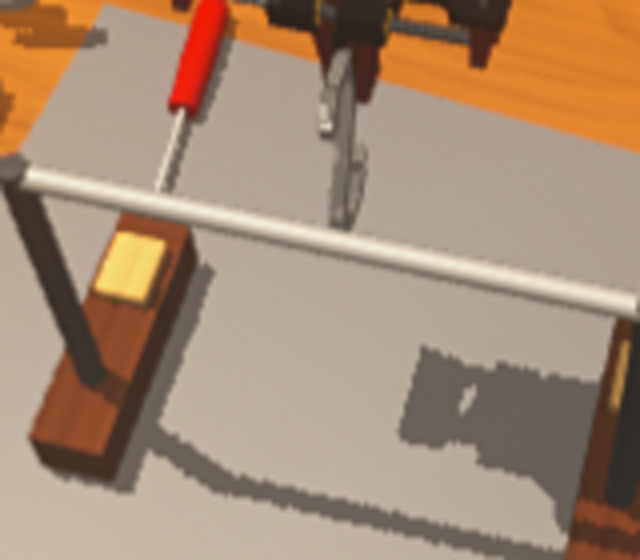

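Request:
{"op": "play_rows", "data": {
  "increments": [
    [255,-0.002,0,0.006,0.3,0,0],
    [255,-0.001,0,0.009,0,0,0],
    [255,0,0,0.01,0,0,0],
    [255,0,0,0.01,0,0,0],
    [255,0,0,0.01,0,0,0],
    [255,0,0,0.008,0,0,0],
    [255,0,0,0.006,0,0,0],
    [255,0,0,0.004,0,0,0],
    [255,0,0,0,0,0,0],
    [255,0,0,0,0,0,0]
  ]
}}

```text
t: 21.27
tcp_pos: [0.6434, -0.0116, 0.2794]
orientation: [-0.071, 1.57, 0.071]
force: [0.4, -0.1, -1.4]
gripper_width: 0.0081
```

```bash
python3 m4.py s6
```

```text
t 21.267 tcp [ 0.6434 -0.0116  0.2794] rv [-0.071   1.5701  0.0709] F [ 0.4 -0.1 -1.4] w 0.0081
j [-0.198  0.382  0.161  1.577 -0.064  1.188  1.637]
tcp [ 0.6434 -0.0116  0.2794] F [ 0.4 -0.1 -1.4] w 0.0081 t 21.27 | tool d mm [  0.5  12.3 -60.3] turn [-0.02 -0.03  0.  ]
railmid px [245.82068861 246.22657849]
rail x in rail frame: slope deg -0.020639151844766487 off 0.0015372262430614523 z max 0.2893073694187777 z med 0.2864891714404135
TCP rail frame [-0.0374 -0.0123  0.2796]
hook pts rel TCP 455 [ 0.0014 -0.0118 -0.0895] [0.0497 0.012  0.0488]
```

View pics/s6_c.png

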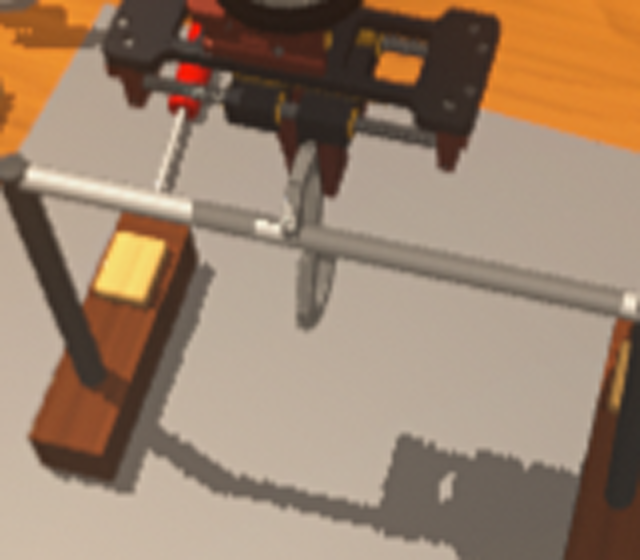

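Request:
{"op": "play_rows", "data": {
  "increments": [
    [255,0.001,0,0.004,0,0,0],
    [255,0.002,0,0.004,0,0,0],
    [255,0.003,0,0.004,0,0,0],
    [255,0.003,0,0.002,0,0,0],
    [255,0.003,0,0.001,0,0,0],
    [255,0.003,0,0,0,0,0],
    [255,0.003,0,0,0,0,0],
    [255,0.002,0,0,0,0,0],
    [255,0,0,0,0,0,0],
    [255,0,0,0,0,0,0]
  ]
}}

```text
t: 22.15
tcp_pos: [0.6582, -0.0103, 0.2596]
orientation: [-0.071, 1.57, 0.071]
force: [-0.4, 0.0, -1.5]
gripper_width: 0.0075
```

```bash
python3 m4.py s7
```

```text
t 22.15 tcp [ 0.6582 -0.0103  0.2596] rv [-0.0709  1.5699  0.0709] F [-0.4  0.  -1.5] w 0.0075
j [-0.194  0.422  0.159  1.564 -0.071  1.161  1.641]
tcp [ 0.6582 -0.0103  0.2596] F [-0.4  0.  -1.5] w 0.0075 t 22.15 | tool d mm [-19.4  12.3 -75.2] turn [-0.03 -0.01 -0.  ]
railmid px [245.82068861 246.22657849]
rail x in rail frame: slope deg -0.014007925745089987 off 0.0016550924988088895 z max 0.28961461898357665 z med 0.2866814287511931
TCP rail frame [-0.0222 -0.0123  0.2598]
hook pts rel TCP 369 [ 0.0006 -0.012  -0.0697] [0.0487 0.0119 0.0482]
```

View pics/s7_c.png

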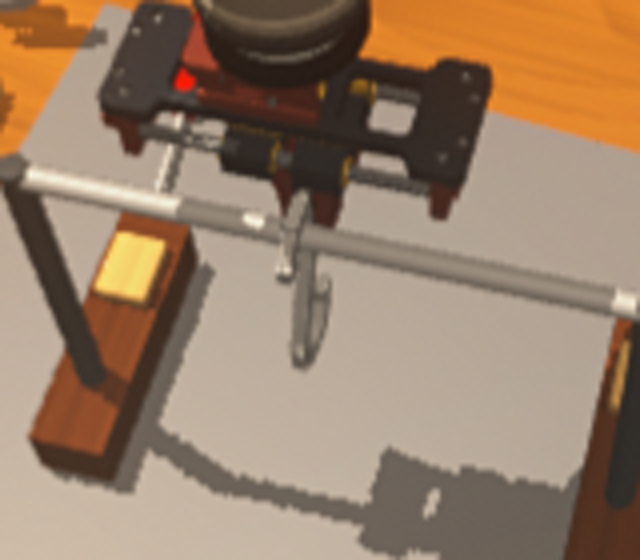

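Request:
{"op": "play_rows", "data": {
  "increments": [
    [255,0.002,0,0,0,0,0],
    [255,0.002,0,0,0,0,0],
    [255,0.001,0,0,0,0,0],
    [255,0,0,0,0,0,0],
    [255,0.0005,0,0,0,0,0],
    [255,0,0,0,0,0,0],
    [255,0,0,0,0,0,0],
    [255,0,0,0,0,0,0],
    [255,0,0,0,0,0,0],
    [255,0,0,0,0,0,0]
  ]
}}

```text
t: 23.03
tcp_pos: [0.6584, -0.0103, 0.2543]
orientation: [-0.071, 1.569, 0.071]
force: [-0.8, -0.2, -0.6]
gripper_width: 0.0079
```

Request:
{"op": "play_rows", "data": {
  "increments": [
    [255,0.0005,0,0,0,0,0],
    [255,0,0,0,0,0,0],
    [235,0,0,0,0,0,0],
    [225,0,0,0,0,0,0],
    [215,0,0,0,0,0,0],
    [200,0,0,0,0,0,0],
    [190,0,0,0,0,0,0],
    [180,0,0,0,0,0,0],
    [170,0,0,0,0,0,0],
    [170,0,0,0,0,0,0]
  ]
}}

```text
t: 23.87
tcp_pos: [0.6584, -0.0102, 0.2536]
orientation: [-0.071, 1.57, 0.071]
force: [-0.3, -0.1, 0.5]
gripper_width: 0.0291
```

```bash
python3 m4.py s8
```

```text
t 23.867 tcp [ 0.6584 -0.0102  0.2536] rv [-0.071   1.5697  0.071 ] F [-0.3 -0.1  0.5] w 0.0291
j [-0.193  0.426  0.158  1.571 -0.072  1.15   1.642]
tcp [ 0.6584 -0.0102  0.2536] F [-0.3 -0.1  0.5] w 0.0291 t 23.87 | tool d mm [-25.4  12.2 -75.4] turn [-0.02 -0.   -0.  ]
railmid px [245.82068861 246.22657849]
rail x in rail frame: slope deg -0.03532335838643088 off 0.001602753913941804 z max 0.2892855663077182 z med 0.28648890346687295
TCP rail frame [-0.0221 -0.0123  0.2536]
hook pts rel TCP 315 [ 0.0001 -0.0118 -0.0632] [0.0491 0.0119 0.0488]
```

View pics/s8_c.png

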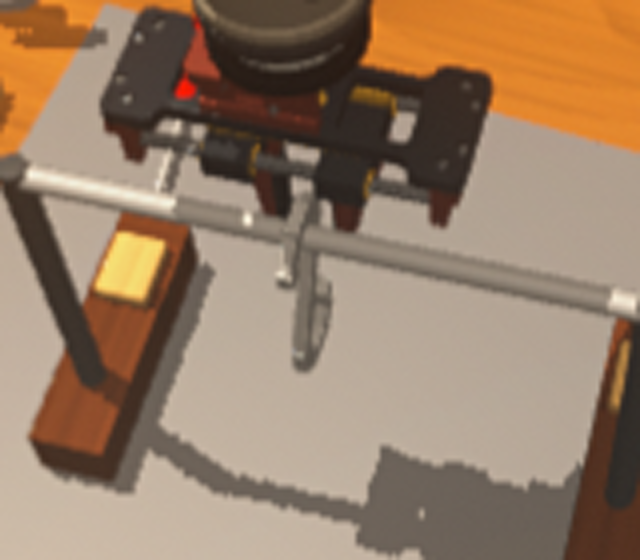

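```bash
python3 - <<'E'
from h import *
z=np.load('pics/s8.npz'); p={k:z[k] for k in z.files}; X=cloud(p)
Q=(X-RAIL)@Rz(RYAW); T=np.array([-.0221,-.0123,.2536])
D=Q-T
for a in np.arange(0.02,.45,.02):
    m=(D[...,2]>a)&(D[...,2]<a+.02)&(np.abs(D[...,1])<.12)&(np.abs(D[...,0])<.12)
    P=D[m]
    if len(P)>5: print(round(a,2),len(P),'x',np.percentile(P[:,0],[1,99]).round(3),'y',np.percentile(P[:,1],[1,99]).round(3))
# toaster
X=np.load('pics/top_X.npy'); m=(X[...,0]>.38)&(X[...,0]<.62)&(X[...,1]>.40)&(X[...,1]<.6)&(X[...,2]>.05)
P=X[m]; print('toaster',len(P),P.min(0),P.max(0))
E
```

```text
0.02 895 x [-0.003  0.047] y [-0.116  0.117]
0.04 116 x [-0.01   0.039] y [-0.027  0.023]
0.06 17 x [-0.013  0.011] y [-0.023  0.039]
0.08 378 x [-0.026  0.033] y [-0.08   0.079]
0.1 641 x [-0.018  0.033] y [-0.085  0.087]
0.12 1422 x [-0.032  0.031] y [-0.089  0.086]
0.14 30 x [0.015 0.021] y [-0.032  0.015]
0.16 287 x [-0.004  0.037] y [-0.041  0.036]
0.18 179 x [-0.009  0.038] y [-0.03   0.037]
0.2 370 x [-0.012  0.039] y [-0.035  0.038]
0.22 305 x [-0.007  0.038] y [-0.031  0.036]
0.24 356 x [-0.004  0.037] y [-0.03   0.038]
0.26 396 x [-0.007  0.038] y [-0.029  0.036]
0.28 473 x [0.017 0.04 ] y [-0.031  0.041]
0.3 195 x [-0.048  0.044] y [-0.044  0.049]
0.32 682 x [-0.065  0.048] y [-0.045  0.049]
0.34 1124 x [-0.071  0.048] y [-0.045  0.049]
0.36 2312 x [-0.083  0.039] y [-0.044  0.048]
0.38 2236 x [-0.111  0.015] y [-0.042  0.05 ]
0.4 1588 x [-0.118 -0.038] y [-0.028  0.048]
0.42 847 x [-0.12  -0.083] y [-0.02   0.039]
toaster 2507 [0.38162433 0.46050257 0.05025362] [0.61995882 0.59998127 0.15005888]
```

Request:
{"op": "play_rows", "data": {
  "increments": [
    [170,0,0,-0.004,0,0,0],
    [170,0,0,-0.008,0,0,0],
    [170,0,0,-0.012,0,0,0],
    [170,0,0,-0.018,0,0,0],
    [170,0,0,-0.02,0,0,0],
    [170,0,0,-0.02,0,0,0],
    [170,0,0,-0.02,0,0,0],
    [170,0,0.01,-0.02,0,0,0],
    [170,0,0.02,-0.01,0,0,0],
    [170,0,0.02,0,0,0,0]
  ]
}}

```text
t: 24.75
tcp_pos: [0.5196, 0.0266, 0.2539]
orientation: [-0.069, 1.57, 0.069]
force: [0.6, 1.3, 0.8]
gripper_width: 0.0291
```

```bash
cat > m5.py <<'E'
from h import *
st()
s=snapshot('scene'); save(s,'s9.png'); X=cloud(s); np.savez('pics/s9.npz',**{k:np.array(v) for k,v in s.items()})
t=snapshot('top'); save(t,'t9.png'); Y=cloud(t); np.savez('pics/t9.npz',**{k:np.array(v) for k,v in t.items()})
for nm,X in (('s',X),('t',Y)):
    Q=(X-RAIL)@Rz(RYAW)
    m=(np.abs(Q[...,1]+.0123)<.03)&(Q[...,2]>.12)&(Q[...,2]<.265)&(np.abs(Q[...,0])<.06); P=Q[m]
    print(nm,'hook low',len(P),P.min(0).round(4) if len(P) else 0,P.max(0).round(4) if len(P) else 0, P.mean(0).round(4) if len(P) else 0)
    m=(np.abs(Q[...,1]+.0123)<.02)&(Q[...,2]>.292)&(Q[...,2]<.32)&(np.abs(Q[...,0])<.06); P=Q[m]
    print(nm,'hook top',len(P),P.min(0).round(4) if len(P) else 0,P.max(0).round(4) if len(P) else 0,P.mean(0).round(4) if len(P) else 0)
    B=(X-BIN)@Rz(BYAW)
    m=(np.abs(B[...,0])<.11)&(np.abs(B[...,1])<.07)&(X[...,2]>.045)&(X[...,2]<.075); P=X[m]
    print(nm,'bin rim',cv2.minAreaRect((P[:,:2]*1000).astype(np.float32)))
    m=(np.abs(B[...,0])<.03)&(np.abs(B[...,1])<.07)&(X[...,2]>.11)&(X[...,2]<.135); P=X[m]
    print(nm,'handle',P.mean(0).round(4))
    m=(np.abs(B[...,0])<.07)&(np.abs(B[...,1])<.036)&(X[...,2]>.03)&(X[...,2]<.048); P=B[m]
    print(nm,'bottle',len(P),P.min(0).round(4),P.max(0).round(4),P.mean(0).round(4))
E
python3 m5.py
```

```text
t 24.75 tcp [0.5196 0.0266 0.2539] rv [-0.0689  1.5704  0.0688] F [0.6 1.3 0.8] w 0.0291
j [-0.277  0.19   0.122  1.892 -0.026  1.062  1.514]
s hook low 219 [-0.0274 -0.0182  0.16  ] [ 0.0247 -0.009   0.2557] [ 0.0022 -0.0128  0.2038]
s hook top 75 [-0.0169 -0.0179  0.2921] [ 0.0203 -0.0095  0.3026] [ 0.0031 -0.0132  0.2976]
s bin rim ((542.5997314453125, 335.5583801269531), (174.92166137695312, 94.08212280273438), 5.769265174865723)
s handle [0.5436 0.3345 0.119 ]
s bottle 410 [-0.0405 -0.0238  0.03  ] [0.0655 0.0074 0.0424] [ 0.0151 -0.0081  0.0357]
t hook low 3 [-0.0043 -0.0101  0.2294] [ 0.0067 -0.009   0.2481] [ 0.0009 -0.0095  0.2397]
t hook top 47 [-0.0232 -0.0169  0.2922] [ 0.0189 -0.0089  0.3029] [-0.001  -0.013   0.2979]
t bin rim ((541.9864501953125, 338.2299499511719), (171.96231079101562, 95.49540710449219), 6.320195198059082)
t handle [0.541  0.3372 0.1201]
t bottle 266 [-0.0421 -0.0215  0.03  ] [0.063  0.0101 0.0452] [ 0.0079 -0.0056  0.0364]
```

View pics/s9.png

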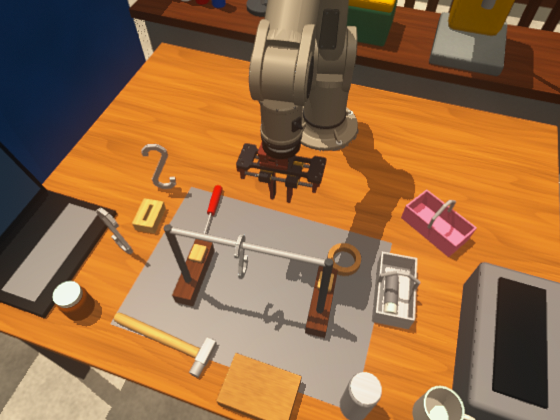

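View pics/t9.png

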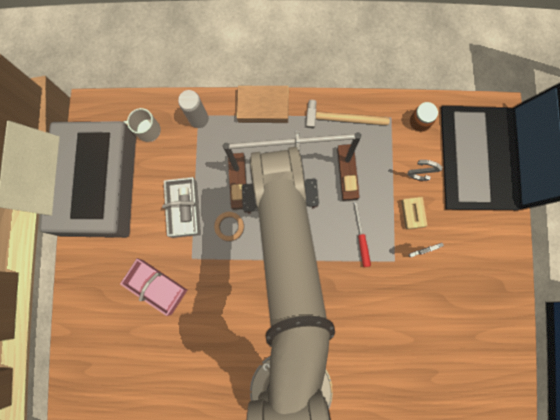

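```bash
cat >> h.py <<'E'
BYAW=np.radians(6.2); BIN=np.array([.5423,.3372,0])
TILT=np.radians(12)
E
python3 - <<'E'
from h import *
t=binpt(-.056,-.043,.12); print(t)
go(t,toolR(BYAW,TILT),12)
E
```

```text
[0.49127152 0.28840354 0.12      ]
world d [-0.0299  0.2576 -0.134 ] turn tool deg [-7.600e-01 -1.197e+01 -1.000e-02] from [0.5212 0.0308 0.254 ]
[0,0.0112,0.0216,-0.0004,-0.06,-1.00,-0.00]
[0,0.0112,0.0216,-0.0006,-0.06,-1.00,-0.00]
[0,0.0112,0.0216,-0.0008,-0.06,-1.00,-0.00]
[0,0.0112,0.0216,-0.0010,-0.06,-1.00,-0.00]
[0,0.0111,0.0216,-0.0011,-0.06,-1.00,-0.00]
[0,0.0111,0.0216,-0.0013,-0.06,-1.00,-0.00]
[0,0.0111,0.0216,-0.0015,-0.06,-1.00,-0.00]
[0,0.0111,0.0216,-0.0016,-0.06,-1.00,-0.00]
[0,0.0110,0.0216,-0.0018,-0.06,-1.00,-0.00]
[0,0.0110,0.0216,-0.0020,-0.06,-1.00,-0.00]
[0,0.0110,0.0216,-0.0021,-0.06,-1.00,-0.00]
[0,0.0109,0.0216,-0.0023,-0.06,-1.00,-0.00]
```

Request:
{"op": "play_rows", "data": {
  "increments": [
    [212,0.008,0.02,0,-0.08,-1.2,0],
    [212,0.012,0.026,-0.001,-0.08,-1.2,0],
    [212,0.014,0.026,-0.001,-0.08,-1.2,0],
    [212,0.014,0.026,-0.001,-0.08,-1.2,0],
    [212,0.014,0.026,-0.001,-0.08,-1.2,0],
    [212,0.014,0.026,-0.001,-0.08,-1.2,0],
    [212,0.014,0.026,-0.001,-0.08,-1.2,0],
    [212,0.014,0.026,-0.002,-0.08,-1.2,0],
    [212,0.012,0.026,-0.002,-0.08,-1.2,0],
    [212,0.008,0.026,-0.002,-0.08,-1.2,0]
  ]
}}

```text
t: 25.68
tcp_pos: [0.4976, 0.2801, 0.1278]
orientation: [-0.072, 1.36, 0.085]
force: [0.9, -0.3, -0.4]
gripper_width: 0.0148
```

```bash
cat > m6.py <<'E'
from h import *
import sys
st(); 
p=snapshot('wrist'); save(p,sys.argv[1]+'.png'); 
np.savez('pics/%s.npz'%sys.argv[1],**{k:np.array(v) for k,v in p.items()}); X=cloud(p)
here(binpt(-.056,-.043,.0245),toolR(BYAW,TILT))
B=(X-BIN)@Rz(BYAW)
m=(np.abs(B[...,0]+.08)<.03)&(np.abs(B[...,1])<.07)&(X[...,2]>.052)&(X[...,2]<.068); P=B[m]
if len(P): print('rim bin frame',len(P),np.percentile(P,1,axis=0).round(4),np.percentile(P,99,axis=0).round(4))
print(proj(p,[binpt(-.085,-.045,.06),binpt(-.085,.045,.06),binpt(0,-.043,.06)]).round(0))
E
python3 m6.py w10
```

```text
t 25.683 tcp [0.4976 0.2801 0.1278] rv [-0.0723  1.3596  0.0852] F [ 0.9 -0.3 -0.4] w 0.0148
j [-0.716  0.336  0.03   2.047  0.194  0.593  0.833]
tcp [0.4949 0.2865 0.1266] F [-2.3  4.1 -0.6] w 0.0151 t 25.73 | tool d mm [ 99.1   2.2 -24.6] turn [ 0.14  0.   -0.04]
rim bin frame 2136 [-0.0853 -0.0444  0.0523] [-0.051   0.0453  0.0626]
[[293. 155.]
 [429. 155.]
 [294. 261.]]
```

View pics/w10.png

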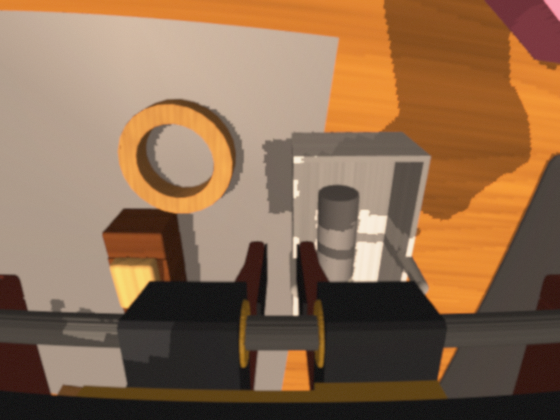

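Request:
{"op": "play_rows", "data": {
  "increments": [
    [212,0.008,0.002,-0.003,0,0,0],
    [212,0.01,0,-0.003,0,0,0],
    [212,0.01,0,-0.003,0,0,0],
    [212,0.01,0,-0.003,0,0,0],
    [212,0.008,0,-0.002,0,0,0],
    [212,0.004,0,0,0,0,0],
    [212,0,0,0,0,0,0],
    [212,0,0,0,0,0,0],
    [212,0,0,0,0,0,0],
    [212,0,0,0,0,0,0]
  ]
}}

```text
t: 26.57
tcp_pos: [0.4946, 0.2821, 0.0776]
orientation: [-0.071, 1.359, 0.087]
force: [0.4, 0.5, 0.7]
gripper_width: 0.015
```

```bash
python3 m6.py w11
```

```text
t 26.567 tcp [0.4946 0.2821 0.0776] rv [-0.0715  1.3591  0.0869] F [0.4 0.5 0.7] w 0.015
j [-0.733  0.414  0.043  2.084  0.219  0.479  0.794]
tcp [0.4945 0.2822 0.0776] F [ 0.2  0.  -0.1] w 0.0149 t 26.62 | tool d mm [ 51.4   6.6 -13.6] turn [-0.22  0.05  0.09]
rim bin frame 3415 [-0.0855 -0.0442  0.0522] [-0.0513  0.0452  0.0625]
[[291. 190.]
 [459. 190.]
 [293. 311.]]
```

View pics/w11.png

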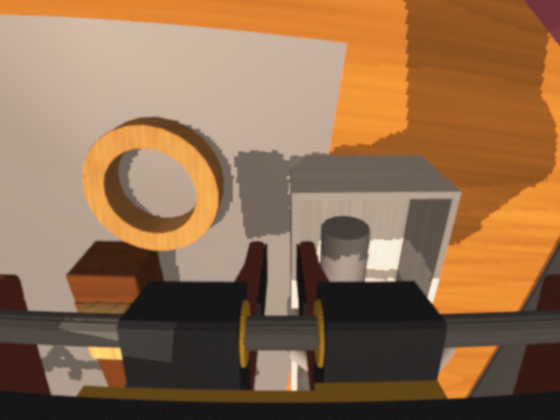

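Request:
{"op": "play_rows", "data": {
  "increments": [
    [212,0,0.007,0,0,0,0],
    [212,0,0,-0.002,0,0,0],
    [212,0,0,-0.001,0,0,0],
    [212,0,0,0,0,0,0],
    [212,0,0,0,0,0,0],
    [212,0.003,0,-0.001,0,0,0],
    [212,0.003,0,0,0,0,0],
    [212,0,0,0,0,0,0],
    [212,0,0,0,0,0,0],
    [212,0,0,0,0,0,0]
  ]
}}

```text
t: 27.45
tcp_pos: [0.4908, 0.2885, 0.0702]
orientation: [-0.072, 1.36, 0.086]
force: [0.5, 0.8, -0.3]
gripper_width: 0.0148
```

```bash
python3 m6.py w12
```

```text
t 27.45 tcp [0.4908 0.2885 0.0702] rv [-0.0722  1.3602  0.0864] F [ 0.5  0.8 -0.3] w 0.0148
j [-0.751  0.427  0.048  2.087  0.224  0.466  0.773]
tcp [0.4908 0.2886 0.0703] F [-1.3  0.1  0.2] w 0.0148 t 27.5 | tool d mm [44.9 -0.2 -9.1] turn [-0.21 -0.    0.13]
rim bin frame 3648 [-0.0854 -0.044   0.0522] [-0.0512  0.0453  0.0624]
[[278. 202.]
 [452. 202.]
 [282. 323.]]
```

View pics/w12.png

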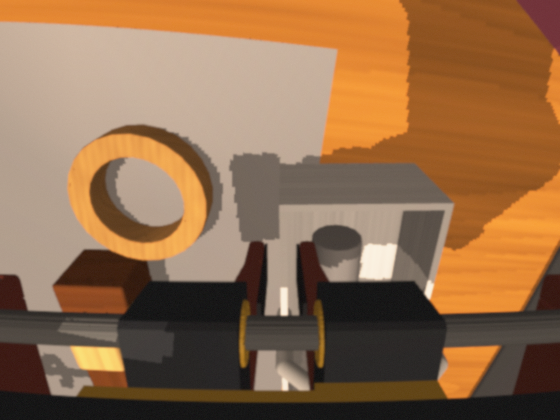

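Request:
{"op": "play_rows", "data": {
  "increments": [
    [212,0.006,0,-0.001,-0.2,0,0],
    [212,0.008,0,-0.002,0,0,0],
    [212,0.008,0,-0.002,0,0,0],
    [212,0.008,0,-0.002,0,0,0],
    [212,0.008,0,-0.002,0,0,0],
    [212,0.006,0,0,0,0,0],
    [212,0.001,0,0,0,0,0],
    [212,0,0,0,0,0,0],
    [255,0,0,0,0,0,0],
    [255,0,0,0,0,0,0]
  ],
  "squeeze": 60
}}

```text
t: 28.33
tcp_pos: [0.4916, 0.2888, 0.0248]
orientation: [-0.075, 1.359, 0.089]
force: [0.1, 0.3, 0.5]
gripper_width: 0.0047
```

Request:
{"op": "play_rows", "data": {
  "increments": [
    [255,0,0,0,0,0,0],
    [255,0,0,0,0,0,0],
    [255,0,0,0,0,0,0],
    [255,0,0,0,0,0,0],
    [255,0,0,0,0,0,0],
    [255,-0.001,0,0,0,0,0],
    [255,-0.002,0,0,0,0,0],
    [255,-0.003,0,0.001,0,0,0],
    [255,-0.004,0,0.001,0,0,0],
    [255,-0.004,0,0.001,0,0,0]
  ]
}}

```text
t: 29.17
tcp_pos: [0.491, 0.2881, 0.0388]
orientation: [-0.076, 1.361, 0.088]
force: [0.8, -0.3, -2.4]
gripper_width: 0.0038
```

```bash
python3 m6.py w13
```

```text
t 29.167 tcp [0.491  0.2881 0.0388] rv [-0.0756  1.3606  0.0882] F [ 0.8 -0.3 -2.4] w 0.0038
j [-0.76   0.483  0.06   2.1    0.24   0.398  0.755]
tcp [0.4917 0.2886 0.0398] F [ 0.3  0.3 -2.3] w 0.0034 t 29.22 | tool d mm [14.8 -0.1 -3.6] turn [-0.03  0.04  0.12]
rim bin frame 5165 [-0.0856 -0.0529  0.0522] [-0.0516  0.043   0.0678]
[[278. 234.]
 [484. 234.]
 [283. 366.]]
```

View pics/w13.png

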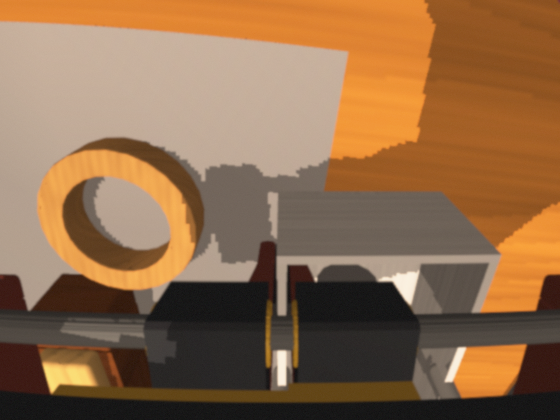

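Request:
{"op": "play_rows", "data": {
  "increments": [
    [255,-0.005,0,0.001,0,0,0],
    [255,-0.008,0,0.002,0,0,0],
    [255,-0.01,0,0.002,0,0,0],
    [255,-0.01,0,0.002,0,0,0],
    [255,-0.01,0,0.002,0,0,0],
    [255,-0.01,0,0.002,0,0,0],
    [255,-0.01,0,0.002,0,0,0],
    [255,-0.01,0,0.002,0,0,0],
    [255,-0.006,0,0.002,0,0,0],
    [255,-0.003,0,0.001,0,0,0]
  ]
}}

```text
t: 30.05
tcp_pos: [0.4925, 0.2892, 0.1242]
orientation: [-0.074, 1.358, 0.09]
force: [-0.1, 0.6, -2.8]
gripper_width: 0.0036
```

```bash
cat > m7.py <<'E'
from h import *
import sys
s=st(); T=np.array(s['tcp_pos'])
p=snapshot('scene'); save(p,sys.argv[1]+'.png'); np.savez('pics/%s.npz'%sys.argv[1],**{k:np.array(v) for k,v in p.items()})
X=cloud(p)
yaw=float(sys.argv[2]) if len(sys.argv)>2 else 6.2
B=(X-T)@Rz(np.radians(yaw))   # tool-centred, bin yaw axes; nominal bin origin at (+.056,+.043,-.0245)
B=B-np.array([.056,.043,-.0245])
# handle: points near x0, above rim
m=(np.abs(B[...,0])<.035)&(np.abs(B[...,1])<.06)&(B[...,2]>.085)&(B[...,2]<.135)
P=B[m]; print('handle pts',len(P))
if len(P):
    hi=P[P[:,2]>np.percentile(P[:,2],60)]; print(' top mean',hi.mean(0).round(4),'zmax',P[:,2].max().round(4))
    A=np.polyfit(P[:,1],P[:,0],1); print(' handle yaw err deg',np.degrees(-A[0]).round(2),'x at y0',A[1].round(4))
    for sgn in (-1,1):
        q=P[(P[:,1]*sgn>.0)&(P[:,1]*sgn<.014)]; 
        if len(q): print('  side',sgn,q.mean(0).round(4))
# rim far end
m=(np.abs(B[...,0]-.08)<.03)&(np.abs(B[...,1])<.06)&(B[...,2]>.02)&(B[...,2]<.09); P=B[m]
if len(P):
    print('far end pts',len(P),'z pct',np.percentile(P[:,2],[90,97,99.5]).round(4),'x max',P[:,0].max().round(4))
    for sgn in (-1,1):
        q=P[P[:,1]*sgn>.03]; 
        if len(q): print('  corner',sgn,'z',np.percentile(q[:,2],97).round(4),'ymax',(q[:,1]*sgn).max().round(4))
uv=proj(p,T+np.array([0.06,0.04,0]))[0].astype(int)
im=p['frame'][max(uv[1]-70,0):uv[1]+70,max(uv[0]-90,0):uv[0]+90]
cv2.imwrite('pics/%s_c.png'%sys.argv[1],cv2.cvtColor(cv2.resize(im,None,fx=4,fy=4,interpolation=cv2.INTER_CUBIC),cv2.COLOR_RGB2BGR))
E
python3 m7.py s10
```

```text
t 30.05 tcp [0.4925 0.2892 0.1242] rv [-0.074   1.3584  0.0897] F [-0.1  0.6 -2.8] w 0.0036
j [-0.735  0.341  0.029  2.05   0.2    0.586  0.812]
handle pts 224
 top mean [ 0.001  -0.0034  0.1206] zmax 0.1259
 handle yaw err deg -0.19 x at y0 0.0014
  side -1 [ 0.0013 -0.0067  0.1218]
  side 1 [0.0009 0.007  0.1206]
far end pts 619 z pct [0.0597 0.061  0.0628] x max 0.0872
  corner -1 z 0.0611 ymax 0.0482
  corner 1 z 0.0609 ymax 0.0431
```

View pics/s10_c.png

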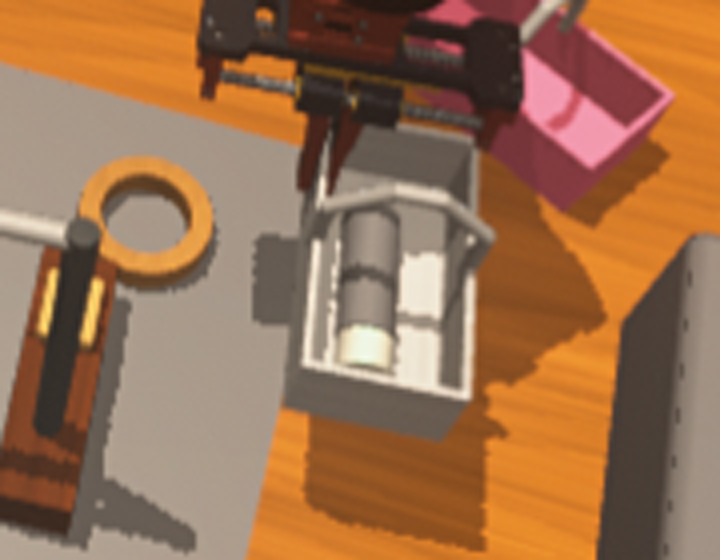

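```bash
python3 - <<'E'
from h import *
t=railpt(-.186,-.0555,.112); print(t)
go(t,toolR(RYAW,TILT),16)
E
```

```text
[ 0.49909561 -0.06812924  0.112     ]
world d [ 0.0065 -0.3574 -0.0121] turn tool deg [ 0.95  0.09 -0.14] from [0.4926 0.2893 0.1241]
[0,0.0003,-0.0223,-0.0021,0.06,0.01,-0.01]
[0,0.0004,-0.0223,-0.0021,0.06,0.01,-0.01]
[0,0.0004,-0.0223,-0.0021,0.06,0.01,-0.01]
[0,0.0004,-0.0223,-0.0020,0.06,0.01,-0.01]
[0,0.0004,-0.0223,-0.0020,0.06,0.01,-0.01]
[0,0.0004,-0.0223,-0.0020,0.06,0.01,-0.01]
[0,0.0004,-0.0223,-0.0020,0.06,0.01,-0.01]
[0,0.0004,-0.0223,-0.0019,0.06,0.01,-0.01]
[0,0.0004,-0.0223,-0.0019,0.06,0.01,-0.01]
[0,0.0004,-0.0223,-0.0019,0.06,0.01,-0.01]
[0,0.0004,-0.0223,-0.0019,0.06,0.01,-0.01]
[0,0.0004,-0.0223,-0.0019,0.06,0.01,-0.01]
[0,0.0004,-0.0223,-0.0018,0.06,0.01,-0.01]
[0,0.0004,-0.0223,-0.0018,0.06,0.01,-0.01]
[0,0.0004,-0.0223,-0.0018,0.06,0.01,-0.01]
[0,0.0004,-0.0223,-0.0018,0.06,0.01,-0.01]
```

Request:
{"op": "play_rows", "data": {
  "increments": [
    [255,0,-0.006,-0.001,0.05,0,0],
    [255,0,-0.012,-0.001,0.05,0,0],
    [255,0,-0.018,-0.002,0.05,0,0],
    [255,0,-0.022,-0.002,0.05,0,0],
    [255,0,-0.024,-0.002,0.05,0,0],
    [255,0,-0.024,-0.002,0.05,0,0],
    [255,0,-0.024,-0.002,0.05,0,0],
    [255,0,-0.024,-0.002,0.05,0,0],
    [255,0,-0.024,-0.002,0.05,0,0],
    [255,0,-0.024,-0.002,0.05,0,0]
  ]
}}

```text
t: 30.93
tcp_pos: [0.494, 0.0834, 0.1184]
orientation: [-0.068, 1.362, 0.082]
force: [0.2, -1.0, -3.9]
gripper_width: 0.0037
```

```bash
python3 - <<'E'
from h import *
st(); here(railpt(-.186,-.0555,.112),toolR(RYAW,TILT))
E
```

```text
t 30.933 tcp [0.494  0.0834 0.1184] rv [-0.068   1.3618  0.0816] F [ 0.2 -1.  -3.9] w 0.0037
j [-0.351  0.24   0.031  2.219  0.086  0.481  1.275]
tcp [0.494  0.0834 0.1184] F [ 0.2 -1.  -3.9] w 0.0037 t 30.93 | tool d mm [   4.5 -151.3  -11. ] turn [ 0.43 -0.1  -0.01]
```

Request:
{"op": "play_rows", "data": {
  "increments": [
    [255,0,-0.023,-0.002,0.1,0,0],
    [255,0,-0.023,-0.002,0.1,0,0],
    [255,0,-0.023,-0.002,0.1,0,0],
    [255,0,-0.022,-0.002,0.1,0,0],
    [255,0,-0.019,-0.001,0,0,0],
    [255,0,-0.015,-0.001,0,0,0],
    [255,0,-0.01,0,0,0,0],
    [255,0,-0.006,0,0,0,0],
    [255,0,-0.003,0,0,0,0],
    [255,0,0,0,0,0,0]
  ]
}}

```text
t: 31.77
tcp_pos: [0.4985, -0.059, 0.1167]
orientation: [-0.061, 1.361, 0.077]
force: [-0.5, 0.6, -2.9]
gripper_width: 0.0037
```

```bash
python3 m7.py s11 5.2; python3 - <<'E'
from h import *
here(railpt(-.186,-.0555,.1085),toolR(RYAW,TILT))
E
```

```text
t 31.767 tcp [ 0.4985 -0.059   0.1167] rv [-0.0612  1.3613  0.0771] F [-0.5  0.6 -2.9] w 0.0037
j [-0.01   0.247  0.021  2.215 -0.059  0.473  1.72 ]
handle pts 187
 top mean [ 0.0012 -0.0002  0.1211] zmax 0.1266
 handle yaw err deg 0.33 x at y0 0.0017
  side -1 [ 0.0012 -0.0074  0.1218]
  side 1 [0.0012 0.0073 0.1216]
far end pts 340 z pct [0.0604 0.0625 0.0691] x max 0.1074
  corner -1 z 0.0391 ymax 0.0465
  corner 1 z 0.0627 ymax 0.0436
tcp [ 0.4987 -0.0583  0.1168] F [ 0.6 -1.1 -2.6] w 0.0037 t 31.82 | tool d mm [ 8.  -9.8 -2.2] turn [ 0.05 -0.04 -0.08]
```

View pics/s11_c.png

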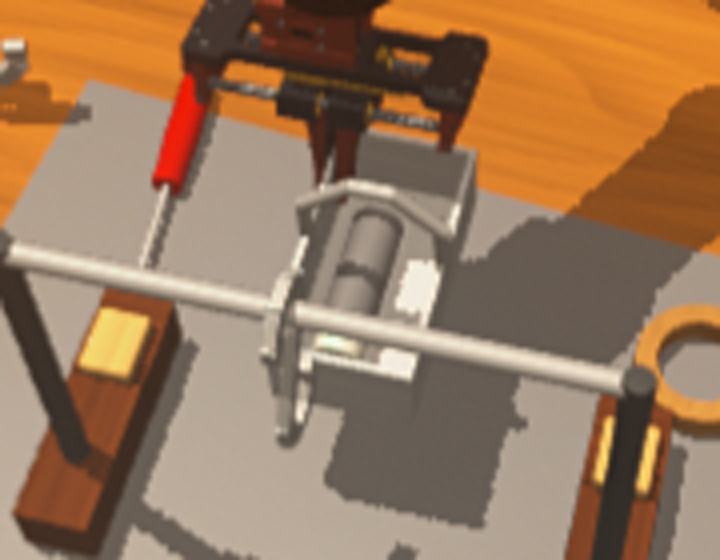

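Request:
{"op": "play_rows", "data": {
  "increments": [
    [255,0.002,-0.004,-0.001,0,0,0],
    [255,0.003,-0.004,-0.001,0,0,0],
    [255,0.003,-0.0023,-0.001,0,0,0],
    [255,0.001,0,0.005,0,0,0],
    [255,0.002,0,0.01,0,0,0],
    [255,0.003,0,0.014,0,0,0],
    [255,0.003,0,0.014,0,0,0],
    [255,0.002,0,0.01,0,0,0],
    [255,0.001,0,0.005,0,0,0],
    [255,0,0,0,0,0,0]
  ]
}}

```text
t: 32.65
tcp_pos: [0.5593, -0.0626, 0.109]
orientation: [-0.062, 1.359, 0.079]
force: [0.4, 0.1, -3.3]
gripper_width: 0.0041
```

```bash
cat > m8.py <<'E'
from h import *
import sys
exec(open('m7.py').read().split('# rim far end')[0].replace("P=B[m]; print('handle pts'","m&=((X-RAIL)@Rz(RYAW))[...,0]<-.03; P=B[m]; print('handle pts'"))
s=read_state(); T=(np.array(s['tcp_pos'])-RAIL)@Rz(RYAW); print('TCP rail',T.round(4),'-> bar hook xz',(T[0]+.0565).round(4),(T[2]+.094-.157).round(4),'y',(T[1]+.043).round(4))
Q=(X-RAIL)@Rz(RYAW)
m=(np.abs(Q[...,1]+.013)<.009)&(Q[...,2]>.155)&(Q[...,2]<.265)&(Q[...,0]>-.028)&(Q[...,0]<.05); P=Q[m]
if len(P): print('hook low',len(P),P.min(0).round(4),P.max(0).round(4),P.mean(0).round(4))
here(railpt(-.0585,-.056,.1055),toolR(RYAW,TILT))
uv=proj(p,railpt(-.02,0,.2))[0].astype(int)
im=p['frame'][uv[1]-70:uv[1]+70,uv[0]-90:uv[0]+90]
cv2.imwrite('pics/%s_c.png'%sys.argv[1],cv2.cvtColor(cv2.resize(im,None,fx=4,fy=4,interpolation=cv2.INTER_CUBIC),cv2.COLOR_RGB2BGR))
E
python3 m8.py s12 5.2
```

```text
t 32.65 tcp [ 0.5593 -0.0626  0.109 ] rv [-0.0623  1.3594  0.0789] F [ 0.4  0.1 -3.3] w 0.0041
j [-0.005  0.346  0.024  2.09  -0.067  0.497  1.735]
handle pts 144
 top mean [0.0005 0.0011 0.1224] zmax 0.127
 handle yaw err deg 0.36 x at y0 0.0007
  side -1 [ 0.0008 -0.0067  0.122 ]
  side 1 [0.0009 0.0074 0.1223]
TCP rail [-0.1269 -0.0556  0.1087] -> bar hook xz -0.0704 0.0457 y -0.0126
hook low 220 [-0.0266 -0.0183  0.1584] [ 0.0246 -0.0095  0.2555] [ 0.0022 -0.0128  0.2035]
tcp [ 0.558  -0.0629  0.1087] F [ 0.3  0.7 -4.1] w 0.0039 t 32.7 | tool d mm [17.3 -0.5 66.2] turn [ 0.09 -0.02 -0.09]
```

View pics/s12_c.png

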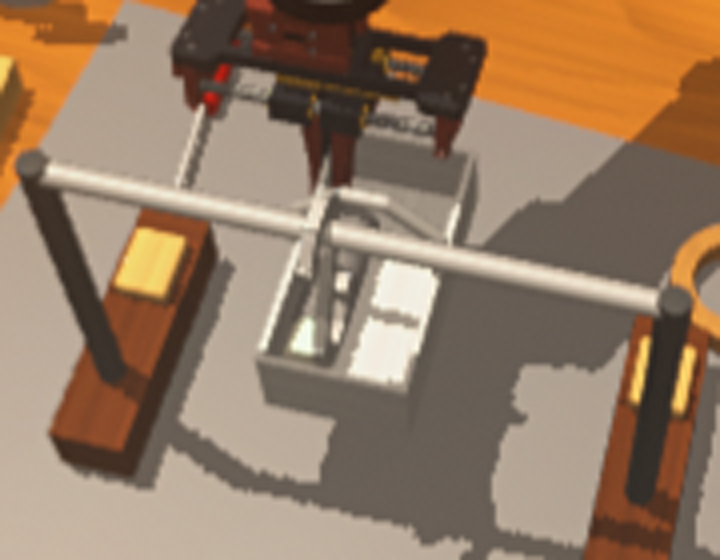

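Request:
{"op": "play_rows", "data": {
  "increments": [
    [255,0.0008,0,0.004,0,0,0],
    [255,0.0017,0,0.008,0,0,0],
    [255,0.0021,0,0.01,0,0,0],
    [255,0.0021,0,0.01,0,0,0],
    [255,0.0021,0,0.01,0,0,0],
    [255,0.0017,0,0.008,0,0,0],
    [255,0.001,0,0.005,0,0,0],
    [255,0.0004,0,0.002,0,0,0],
    [255,0,0,0,0,0,0],
    [255,0,0,0,0,0,0]
  ]
}}

```text
t: 33.53
tcp_pos: [0.6153, -0.0578, 0.1089]
orientation: [-0.062, 1.361, 0.078]
force: [-0.5, 0.2, -3.2]
gripper_width: 0.0035
```

```bash
python3 m8.py s13 5.2
```

```text
t 33.533 tcp [ 0.6153 -0.0578  0.1089] rv [-0.0618  1.3611  0.0782] F [-0.5  0.2 -3.2] w 0.0035
j [-0.02   0.423  0.031  1.965 -0.065  0.548  1.721]
handle pts 0
TCP rail [-0.0695 -0.0558  0.1089] -> bar hook xz -0.013 0.0459 y -0.0128
hook low 222 [-0.0267 -0.0182  0.1574] [ 0.0254 -0.005   0.2576] [ 0.0027 -0.0125  0.2048]
tcp [ 0.6151 -0.0579  0.1089] F [ 0.3 -0.7 -2.9] w 0.0038 t 33.58 | tool d mm [ 5.6 -0.2 10.1] turn [ 0.05 -0.05 -0.08]
```

View pics/s13_c.png

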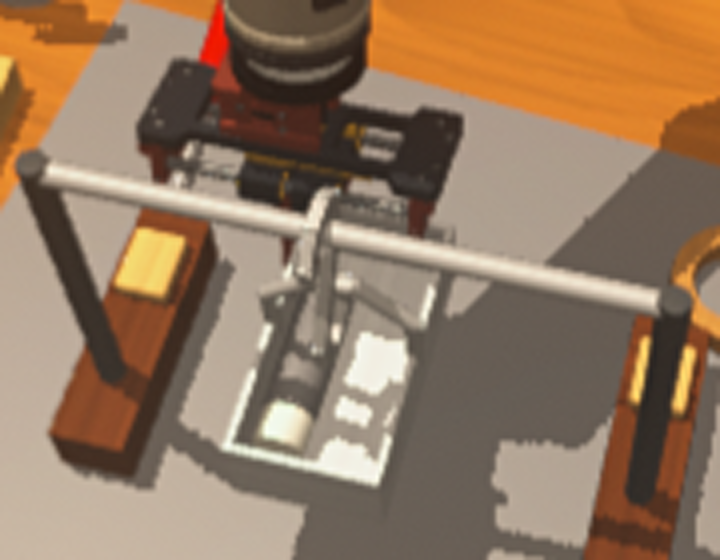

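Request:
{"op": "play_rows", "data": {
  "increments": [
    [255,0.0028,0,0.0022,0,0,0],
    [255,0.0028,0,0.0022,0,0,0],
    [255,0.0028,0,0.0022,0,0,0],
    [255,0.0028,0,0.0022,0,0,0],
    [255,0.0035,0,-0.0002,0,0,0],
    [255,0.0035,0,-0.0002,0,0,0],
    [255,0.0035,0,-0.0002,0,0,0],
    [255,0.0035,0,-0.0002,0,0,0],
    [255,0,0,0,0,0,0],
    [255,0,0,0,0,0,0]
  ]
}}

```text
t: 34.42
tcp_pos: [0.6285, -0.0565, 0.0857]
orientation: [-0.062, 1.361, 0.078]
force: [0.8, 0.6, -2.8]
gripper_width: 0.0035
```

```bash
python3 m8.py s14 5.2
```

```text
t 34.417 tcp [ 0.6285 -0.0565  0.0857] rv [-0.0618  1.3611  0.0782] F [ 0.8  0.6 -2.8] w 0.0035
j [-0.02   0.474  0.028  1.948 -0.068  0.513  1.722]
handle pts 0
TCP rail [-0.0559 -0.0557  0.086 ] -> bar hook xz 0.0006 0.023 y -0.0127
hook low 223 [-0.026  -0.0181  0.1582] [ 0.0248 -0.0042  0.2571] [ 0.0027 -0.0125  0.2045]
tcp [ 0.6287 -0.0565  0.086 ] F [-0.3 -0.2 -2. ] w 0.0037 t 34.47 | tool d mm [-19.6  -0.3   1.5] turn [ 0.07 -0.01 -0.08]
```

View pics/s14_c.png

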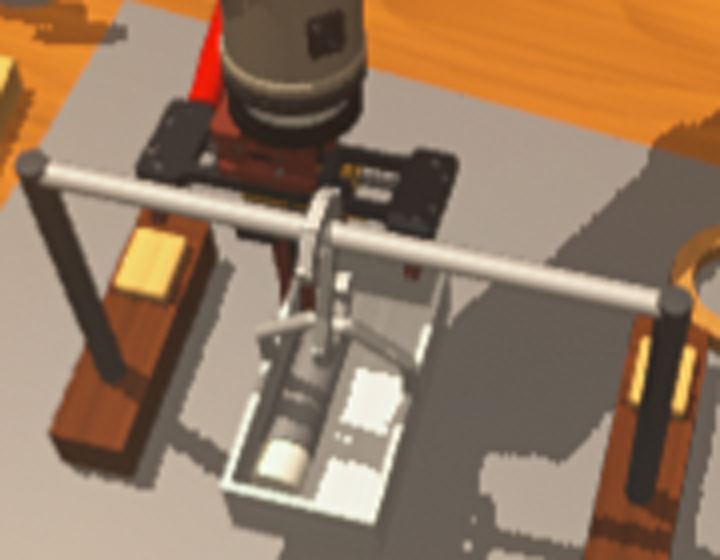

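Request:
{"op": "play_rows", "data": {
  "increments": [
    [255,0.002,0,-0.0004,0,0,0],
    [255,0.0015,0,-0.0003,0,0,0],
    [255,0.001,0,-0.0002,0,0,0],
    [255,0.001,0,-0.0002,0,0,0],
    [255,0.0005,0,-0.0001,0,0,0],
    [255,0,0,0,0,0,0],
    [255,0,0,0,0,0,0],
    [255,0,0,0,0,0,0],
    [255,0,0,0,0,0,0],
    [255,0,0,0,0,0,0]
  ]
}}

```text
t: 35.3
tcp_pos: [0.6292, -0.0565, 0.0803]
orientation: [-0.062, 1.36, 0.078]
force: [-0.2, -0.3, 0.8]
gripper_width: 0.0038
```

Request:
{"op": "play_rows", "data": {
  "increments": [
    [240,0,0,0,0,0,0],
    [236,0,0,0,0,0,0],
    [232,0,0,0,0,0,0],
    [228,0,0,0,0,0,0],
    [224,0,0,0,0,0,0],
    [220,0,0,0,0,0,0],
    [216,0,0,0,0,0,0],
    [212,0,0,0,0,0,0],
    [208,0,0,0,0,0,0],
    [208,0,0,0,0,0,0]
  ]
}}

```text
t: 36.13
tcp_pos: [0.6288, -0.0565, 0.08]
orientation: [-0.062, 1.36, 0.078]
force: [-0.0, 0.8, 0.5]
gripper_width: 0.0164
```

```bash
python3 m8.py s15 5.2; python3 - <<'E'
from h import *
p=snapshot('wrist'); save(p,'w15.png')
E
```

```text
t 36.133 tcp [ 0.6288 -0.0565  0.08  ] rv [-0.0618  1.3604  0.0782] F [-0.   0.8  0.5] w 0.0164
j [-0.019  0.483  0.026  1.951 -0.069  0.501  1.723]
handle pts 0
TCP rail [-0.0558 -0.0557  0.08  ] -> bar hook xz 0.0007 0.017 y -0.0127
hook low 231 [-0.0279 -0.0176  0.16  ] [ 0.0253 -0.0041  0.2596] [ 0.0024 -0.0121  0.2038]
tcp [ 0.6288 -0.0565  0.08  ] F [0.2 0.2 0.4] w 0.0162 t 36.18 | tool d mm [-25.5  -0.3   2.6] turn [ 0.07 -0.   -0.08]
```

View pics/s15_c.png

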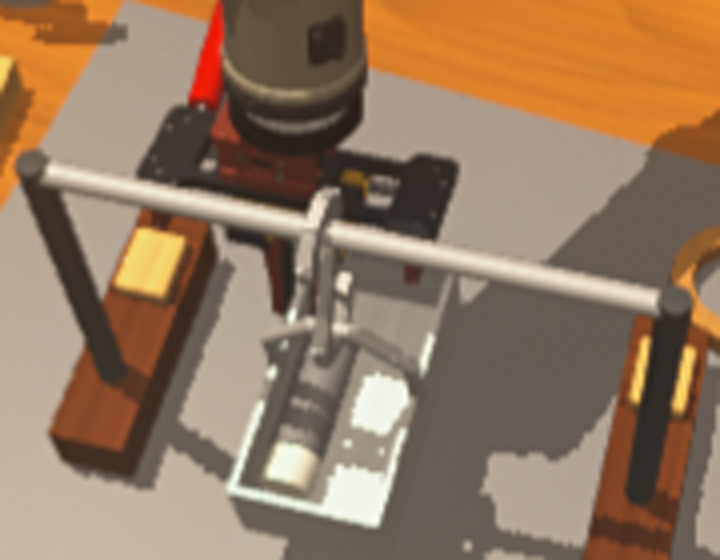

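View pics/w15.png

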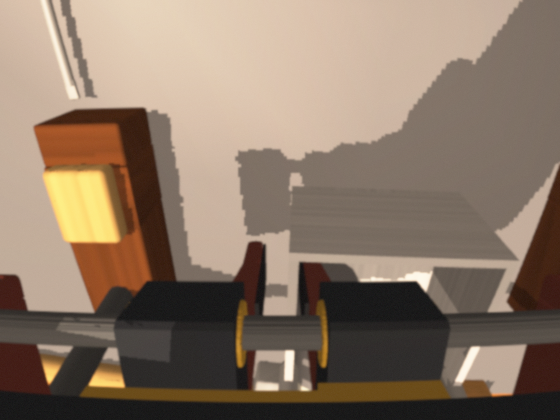

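Request:
{"op": "play_rows", "data": {
  "increments": [
    [208,0,0.001,0,0,0,0],
    [208,0,0.001,0,0,0,0],
    [208,0,0.001,0,0,0,0],
    [208,0,0.001,0,0,0,0],
    [208,0,0,0,0,0,0],
    [208,0,0,0,0,0,0],
    [208,0,0,0,0,0,0],
    [208,0,0,0,0,0,0],
    [208,0,0,0,0,0,0],
    [208,0,0,0,0,0,0]
  ]
}}

```text
t: 37.07
tcp_pos: [0.6285, -0.0526, 0.08]
orientation: [-0.062, 1.36, 0.078]
force: [-0.2, -0.6, 1.1]
gripper_width: 0.0163
```

```bash
python3 - <<'E'
from h import *
st()
p=snapshot('wrist'); save(p,'w16.png')
E
```

```text
t 37.067 tcp [ 0.6285 -0.0526  0.08  ] rv [-0.0618  1.3604  0.0781] F [-0.2 -0.6  1.1] w 0.0163
j [-0.027  0.482  0.028  1.952 -0.068  0.5    1.715]
```

View pics/w16.png

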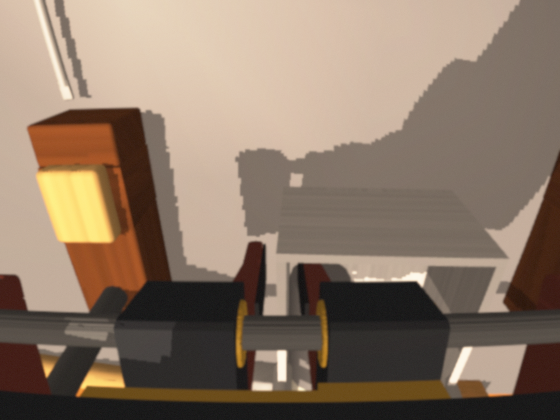

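Request:
{"op": "play_rows", "data": {
  "increments": [
    [208,-0.003,0,0,0,0,0],
    [208,-0.005,0,0,0,0,0],
    [208,-0.007,0,0,0,0,0],
    [208,-0.009,0,0,0,0,0],
    [208,-0.01,0,0,0,0,0],
    [208,-0.01,0,0,0,0,0],
    [208,-0.012,0,0,0,0,0],
    [208,-0.012,0,0,0,0,0],
    [208,-0.012,0,-0.004,0,0,0],
    [208,-0.006,0,-0.01,0,0,0]
  ]
}}

```text
t: 37.95
tcp_pos: [0.5981, -0.0554, 0.1639]
orientation: [-0.062, 1.357, 0.078]
force: [0.3, 0.3, 0.1]
gripper_width: 0.0162
```

Request:
{"op": "play_rows", "data": {
  "increments": [
    [208,0,0,-0.015,0,0,0],
    [208,0,0,-0.02,0,0,0],
    [208,0,0,-0.02,0,0,0],
    [208,0,0,-0.02,0,0,0],
    [208,0,0,-0.02,0,0,0],
    [208,0,0,-0.01,0,0,0],
    [208,0,0,0,0,0,0],
    [208,0,0,0,0,0,0],
    [208,0,0,0,0,0,0],
    [208,0,0,0,0,0,0]
  ]
}}

```text
t: 38.78
tcp_pos: [0.4961, -0.0648, 0.1399]
orientation: [-0.062, 1.359, 0.079]
force: [-0.6, -1.2, 0.9]
gripper_width: 0.0163
```

```bash
cat > m9.py <<'E'
from h import *
import sys
st()
p=snapshot('scene'); save(p,sys.argv[1]+'.png'); X=cloud(p); Q=(X-RAIL)@Rz(RYAW)
m=(np.abs(Q[...,1]+.013)<.009)&(Q[...,2]>.145)&(Q[...,2]<.31)&(Q[...,0]>-.06)&(Q[...,0]<.05); P=Q[m]
print('hook',len(P),P.min(0).round(4),P.max(0).round(4),P.mean(0).round(4))
m=(np.abs(Q[...,1]+.013)<.08)&(Q[...,2]>.06)&(Q[...,2]<.14)&(Q[...,0]>-.12)&(Q[...,0]<.12); P=Q[m]
print('bin',len(P),P.min(0).round(4),P.max(0).round(4),cv2.minAreaRect((P[:,:2]*1000).astype(np.float32)))
for a,b in ((-.1,-.07),(.07,.1)):
    q=P[(P[:,0]>a)&(P[:,0]<b)]; print(' rim z at',a,np.percentile(q[:,2],[50,95,99]).round(4) if len(q) else 0)
for a,b in ((-.07,-.05),(.02,.05)):
    q=P[(P[:,1]>a)&(P[:,1]<b)]; print(' rim z at y',a,np.percentile(q[:,2],[95,99]).round(4) if len(q) else 0)
uv=proj(p,railpt(0,0,.17))[0].astype(int)
im=p['frame'][uv[1]-70:uv[1]+70,uv[0]-90:uv[0]+90]
cv2.imwrite('pics/%s_c.png'%sys.argv[1],cv2.cvtColor(cv2.resize(im,None,fx=4,fy=4,interpolation=cv2.INTER_CUBIC),cv2.COLOR_RGB2BGR))
E
python3 m9.py s16
```

```text
t 38.783 tcp [ 0.4961 -0.0648  0.1399] rv [-0.0622  1.3589  0.0785] F [-0.6 -1.2  0.9] w 0.0163
j [-0.005  0.203  0.03   2.201 -0.062  0.529  1.738]
hook 392 [-0.0269 -0.022   0.1612] [ 0.0268 -0.0042  0.3033] [ 0.003  -0.0119  0.241 ]
bin 2477 [-0.0892 -0.0577  0.06  ] [0.0849 0.0397 0.1392] ((-1.7704620361328125, -9.889862060546875), (172.14295959472656, 95.73860931396484), 1.7111212015151978)
 rim z at -0.1 [0.0819 0.1128 0.12  ]
 rim z at 0.07 [0.0953 0.1162 0.1179]
 rim z at y -0.07 [0.1248 0.1357]
 rim z at y 0.02 [0.1214 0.1316]
```

View pics/s16_c.png

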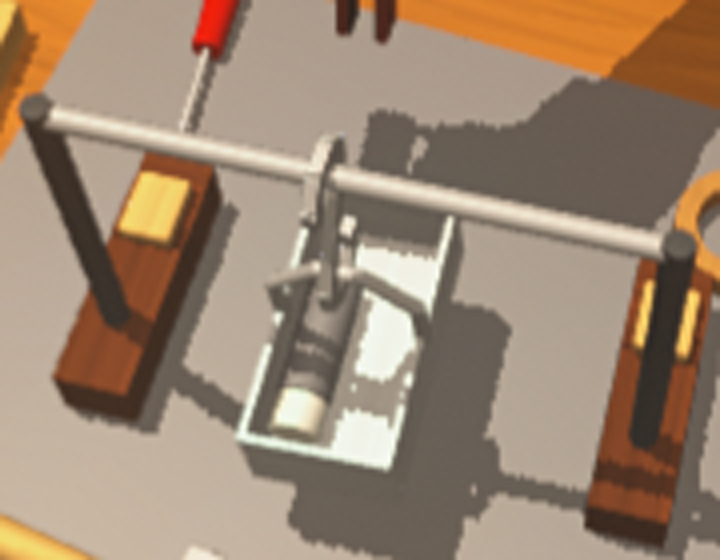

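Request:
{"op": "play_rows", "data": {
  "increments": [
    [208,0,0,0,0,0,0],
    [208,0,0,0,0,0,0],
    [208,0,0,0,0,0,0],
    [208,0,0,0,0,0,0],
    [208,0,0,0,0,0,0],
    [208,0,0,0,0,0,0],
    [208,0,0,0,0,0,0],
    [208,0,0,0,0,0,0],
    [208,0,0,0,0,0,0],
    [208,0,0,0,0,0,0]
  ]
}}

```text
t: 39.67
tcp_pos: [0.4947, -0.0649, 0.1394]
orientation: [-0.062, 1.36, 0.078]
force: [0.0, -0.8, 0.1]
gripper_width: 0.0163
```

Request:
{"op": "play_rows", "data": {
  "increments": [
    [208,0,0,0,0,0,0],
    [208,0,0,0,0,0,0],
    [208,0,0,0,0,0,0],
    [208,0,0,0,0,0,0],
    [208,0,0,0,0,0,0],
    [208,0,0,0,0,0,0],
    [208,0,0,0,0,0,0],
    [208,0,0,0,0,0,0],
    [208,0,0,0,0,0,0],
    [208,0,0,0,0,0,0]
  ]
}}

```text
t: 40.5
tcp_pos: [0.4947, -0.0649, 0.1394]
orientation: [-0.062, 1.36, 0.078]
force: [-0.3, -0.7, -0.3]
gripper_width: 0.0161
```

```bash
python3 m9.py s17; python3 - <<'E'
from h import *
a=cv2.imread('pics/s16.png').astype(int); b=cv2.imread('pics/s17.png').astype(int)
d=np.abs(a-b).max(2)[200:380,150:400]; print('diff >40 px:',(d>40).sum())
X=cloud(snapshot('scene')); q=(X-RAIL)@Rz(RYAW)
m=(np.abs(q[...,0]+.075)<.018)&(np.abs(q[...,1]-.17)<.014)&(q[...,2]>.047); print('wedge top z',np.median(q[m][:,2]))
E
```

```text
t 40.5 tcp [ 0.4947 -0.0649  0.1394] rv [-0.0618  1.3604  0.0783] F [-0.3 -0.7 -0.3] w 0.0161
j [-0.005  0.202  0.03   2.203 -0.062  0.529  1.738]
hook 389 [-0.0274 -0.0213  0.1583] [ 0.0267 -0.004   0.3022] [ 0.0031 -0.0119  0.2403]
bin 2472 [-0.0912 -0.0573  0.06  ] [0.0855 0.0398 0.1395] ((-2.6798629760742188, -9.939796447753906), (174.45944213867188, 94.91278839111328), 1.6414064168930054)
 rim z at -0.1 [0.0809 0.1118 0.1206]
 rim z at 0.07 [0.0946 0.1167 0.119 ]
 rim z at y -0.07 [0.1232 0.1348]
 rim z at y 0.02 [0.1213 0.1343]
diff >40 px: 15
wedge top z 0.05984812578142204
```

View pics/s17.png

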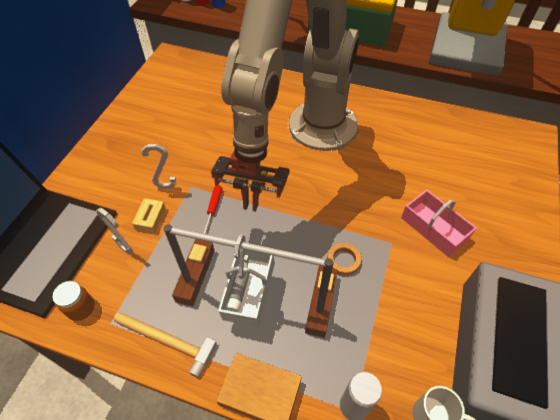

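The bin hangs still from the hook at about (245,285) with the bottle inside. The tape (345,258) and the screwdriver (213,205) are where they were, and the wedge is home at 0.0598 m. Handing in.

```bash
python3 -c "
from workcell import finish_job
print(finish_job())"
```

```text
the job is handed in; nothing more can be done
None
```

The job is done in the order asked and was handed in at about 41 s of the 72 s allowed; no verdict was reported.

**What I did**
1. I pressed the wedge down until it stopped; the downward force rose from 9 to 16 N at the stop, and I then pushed a last millimetre.
2. I stood the bottle in the grey bin, let go, and tipped it over so it lies below the rim, clear of the hook.
3. I took the small S-hook from its block, hung it near the middle of the rail (about 13 mm to the right of centre, seen from the robot) and let go.
4. I carried the bin by its long wall, seated the top of its handle in the hook's lower curl, let go and backed off.

**What my last checks showed**
- **Wedge:** its top is at about 0.060 m, where fully home is 0.059 m.
- **Bin and hook:** two pictures 1.7 s apart show almost no change, so the bin hangs still. It is level to within a few millimetres and turned about 1.6° from the rail's line, with the bottle inside.
- **Tape and screwdriver:** in the final picture, both lie where they started.
- **Robot:** it was well clear of everything at hand-in.

**Disagreements:** the camera positions differed by 1–3 mm, within or close to the stated calibration. When I released the bin, its wall shifted about 3 mm towards the inner finger, so I re-centred the fingers before withdrawing. No check failed.

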